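Tighten the rack clamp screw of a tube mixer with a flat driver

TASK

The clamp bar that holds the white tube rack on the mixer is loose. Take the stubby flat screwdriver from its wooden stand, seat its blade in the slotted clamp screw and turn the screw clockwise until it comes up firm against its stop, keeping the blade fully down in the slot as the screw sinks and never forcing the screw; then stand the screwdriver back in its stand, without disturbing the tubes or the other things on the desk.

Things in the scene. Friction and masses are not known exactly. Their poses are not given: they have to be found in the camera images.
- driver: Stubby flat screwdriver, 125 mm long, 90 g. Teal handle: 22 x 22 mm square prism, edges rounded, 63 to 121 mm above the blade tip, over a black round collar 27 mm across with its underside 58 mm above the tip. Origin at the centre of the blade's end; z along the tool to the handle, x along the blade's width. It starts upright in the stand, collar on the stand's top, tip 4 mm above the desk.
- blade_tip (a point): Centre of the end of the screwdriver's blade; axes as driver. The steel blade is 14 mm wide along x and 2.4 mm thick along y (1.6 mm over the last 2 mm), parallel to two of the handle's flats, under a shank 8 mm across.
- driver_stand: Wooden block, fixed, 56 x 56 mm and 62 mm high, with one upright round through hole 19 mm across in the middle. Origin at the centre of its underside.
- stand_hole (a point): Centre of the hole's mouth, on top of the stand, 62 mm above the desk.
- mixer: White bench tube mixer, fixed, 204 mm (x) x 136 mm (y), housing top 32 mm high; origin at the centre of its underside. A white 105 mm foam rack with three tubes stands on it, centred at local x = +37 mm, rack top 70 mm and tube caps up to 142 mm above the desk. The clamp bar with its slotted screw is on the near side, screw axis at local x = -75 mm, y = 0.
- slot (a point): Brass slotted clamp screw, head 20 mm across, axis upright. The point is the centre of the slot's floor, x along the slot, z up. Slot 3.6 mm wide, 5 mm deep, open at both ends. A steel collar round the head, bore 21 mm, outside 28 mm, stands 9 mm above the slot's floor. It turns stiffly (about 0.035 N m) about z; clockwise seen from above tightens.
- clamp_foot (a point): Underside of the foot of the T-shaped aluminium clamp bar, over the rack's edge. Screw, collar and bar sink together 2.5 mm per radian of tightening; the foot is 70.5 mm above the desk when tight. The screw has 0.3 to 1.5 rad to go to a hard stop, felt as a rise of torque. Push and twist together should stay below 40 N between blade and screw; the twist acts some 6 mm off the axis.
- tube_0: Sample tube with purple cap, 24 x 24 x 98 mm, upright in the mixer's rack; leave alone. Origin at its foot.
- tube_1: Sample tube with purple cap, like tube_0; leave alone.
- tube_2: Sample tube with red cap, like tube_0; leave alone.
- swab_pack: Flat paper swab pack lying on the desk, 24 x 178 x 4 mm; leave alone. Origin at the centre of its underside.
- pen: Black and white marker pen lying on the desk, 135 mm long, 16 mm thick; leave alone. Origin at the centre of its underside.
There are look-alikes about, which are no part of the job. Of the things that look like the driver_stand, take the one that is nearest to the robot's base at the start.

How it is judged:
By the outcome, as a careful person would: the job done as asked, in the order asked, and still so for the second after the job is handed in, with the robot touching nothing.
It also fails if it takes over 69 s, if anything falls off the work surface, if the arm or the gripper's body presses on something with over 40 N, if the wrist force passes 120 N, or if a joint passes its speed limit or range.

ROBOT

A 6-joint arm with a two-finger parallel gripper is mounted at the origin on a cart in front of the work surface, level with it; the furniture and walls round the work are solid. World frame = base frame: x ahead of the robot, y to its left, z up, the work surface at z = 0. Lengths are in m, angles in rad, forces in N, time in s.
With the tool pointing down it reaches from about 0.25 to 0.775 m from the base axis. Payload 4 kg.
Tool frame: the origin (TCP) lies on the centre line of the jaws, within the pads' length; the fingertips stand 19 mm ahead of it and the grasp point (between the pads) is the TCP; x points along the fingers, z is the direction in which the jaws open and shut, and the axes are right-handed (so a half turn about x gives the same grasp; the last joint's range is limited). The gripper opens to 94 mm and grips with 3 to 60 N. Pads are 16 mm wide; open, the fingers measure 119 mm over their backs; the gripper's body (75 mm by 177 mm) begins 78 mm behind the grasp point.
Start: joints at [-1.358, 0.087, 1.371, -0, 1.684, -0.103], TCP at [0.171, -0.523, 0.225] pointing down, gripper open.
Joint ranges: [-3.1, 3.1], [-0.76, 2.03], [0.27, 2.55], [-1.08, 4.22], [0.17, 2.65], [-2.57, 2.57]. Speed limits (rad/s): [2.79, 2.79, 3.14, 3.14, 3.14, 3.14].

INTERFACE

Orientations are given as [roll, pitch, yaw] about the fixed x, y, z axes, in that order (R = Rz(yaw) Ry(pitch) Rx(roll)).
In Python, from bench import robot, snapshot, camera_params gives the robot as it stands.
- The arm moves only by the tool step_arm, never from a script. Its argument "motion" is text: rows parted by semicolons, each of 7 numbers parted by spaces: the opening in per cent of the stroke, from 0 (shut) to 100 (fully open), then the shift along the tool's x, y, z in cm, then the turn, a rotation vector about the tool's x, y, z in rad. A call has 1 to 20 rows; each row shifts and turns the commanded pose from where the row before left it, along the tool's axes as they then stand; what a row does not reach is not made up. A row lasts 1/12 s, in which the tool goes at most 41.7 mm and 7.16 degrees, less where a joint would pass 70% of its speed; a pose out of reach is approached as far as the arm can. A call with a gripper value outside its range is refused whole. The fingers move at their own pace and stop on an object; the grip force is fixed at half the most. Time passes only in rows, so rows that do not move let the fingers close. It gives the time, the measured TCP pose, the force and the opening at its end, in the units of the state.
- robot.get_obs(): the state, without advancing time (a new reading comes with each control period).
- snapshot(name): name is "scene" or "top" or "wrist"; returns the picture (480x640x3 uint8, red, green, blue); there is no depth.
- camera_params(name): a dict with "fx", "fy", "cx", "cy" (pixels), "D" ([k1, k2, p1, p2, k3] as OpenCV has them; the pictures are not rectified), "R" (3x3) and "t" (3): a world point X has camera coordinates R X + t. Camera axes: x right, y down, z forward; pixel columns grow to the right and rows downward; lengths in m; the calibration is good to about 2 mm. A picture is of the moment at which its call begins: read the wrist's pose just before it. camera_params takes no time and is no camera call; for the wrist camera it gives the pose at the moment of the call.
- robot.close_job(): hands the job in, once; it reports no verdict.
The state is a dict: "time": time; "joint_positions": joint angles; "qvel": joint speeds; "joint_torque": joint torques, N m; "tool_pos": TCP position; "ee_rot": TCP orientation; "wrist_force": force on the tool from outside, world axes, zero at the start; "wrist_torque": the same for the moment, N m; "width": finger opening in m.
Only numpy, scipy, OpenCV 4.12 (cv2) and the standard library are available. Lean on these libraries where they do the work, as an engineer would, in place of code of your own. Each camera call takes 0.05 s, during which the arm holds its last target.

## Working session

There is one attempt and no reset: what is moved stays moved. The work goes in short steps, Python scripts to look and compute and a tool call to move; the robot and the scene stay as the last step left them, time stands still between calls to the robot, and variables do not carry over. Pictures are saved under pics/ and viewed, and the job is handed in when it is done.

Besides the shell and the picture viewer there is one more tool, called as name(argument=value, ...), one argument or row to a line, values as JSON. step_arm: Moves the arm, as the interface text tells. Its arguments: {"type":"object","properties":{"motion":{"type":"string"}},"required":["motion"]}

```bash
ls; mkdir -p pics
python3 - <<'E'
from bench import robot,snapshot,camera_params
import cv2
o=robot.get_obs();print(o)
for n in ["scene","top","wrist"]:
    p=camera_params(n);print(n,p)
    cv2.imwrite(f"pics/{n}0.png",snapshot(n)[:,:,::-1])
E
```

```text
pics
{'time': 0.0, 'joint_positions': array([-1.35809002e+00,  8.79356666e-02,  1.37225945e+00, -1.69955588e-05,
        1.68363027e+00, -1.03090347e-01]), 'qvel': array([-0.00178582,  0.00077298,  0.00146579,  0.001016  , -0.00102212,
        0.00019111]), 'joint_torque': array([-3.69357431e-04, -3.40181172e+01, -3.02425718e+01,  7.16905436e-02,
        3.29801522e-02, -1.62937281e-04]), 'tool_pos': array([ 0.17069951, -0.52228785,  0.2233121 ]), 'ee_rot': array([3.04606765, 1.56856353, 1.79106608]), 'wrist_force': array([ 0.26471357, -0.38760418, -0.1478877 ]), 'wrist_torque': array([-0.02488575, -0.07614428, -0.00691298]), 'width': 0.09387065064599692}
scene {'fx': 577.1721495353388, 'fy': 577.1721495353388, 'cx': 318.3387172757673, 'cy': 244.7294791838058, 'D': array([0.04387157, 0.        , 0.        , 0.        , 0.        ]), 'R': array([[-0.46122441, -0.88694904,  0.02436078],
       [-0.41345674,  0.19054806, -0.89036226],
       [ 0.78506405, -0.42072894, -0.45460047]]), 't': array([0.30282346, 0.30750618, 0.69220014])}
top {'fx': 546.3592393920877, 'fy': 546.3592393920877, 'cx': 318.2500292069114, 'cy': 236.28509538167825, 'D': array([-0.14666508,  0.        ,  0.        ,  0.        ,  0.        ]), 'R': array([[ 0.01372685, -0.99990052, -0.00324403],
       [-0.97543258, -0.0126774 , -0.2199331 ],
       [ 0.2198701 ,  0.00618332, -0.97550956]]), 't': array([0.06150193, 0.56019634, 1.02902354])}
wrist {'fx': 357.77200861975206, 'fy': 357.77200861975206, 'cx': 320.60040800637745, 'cy': 241.623030814879, 'D': array([-0.04860194,  0.        ,  0.        ,  0.        ,  0.        ]), 'R': array([[ 0.31160943, -0.95020929, -0.0013637 ],
       [-0.91924422, -0.30181759,  0.252777  ],
       [-0.24060264, -0.07751413, -0.96752361]]), 't': array([-0.5504386 , -0.02629772,  0.39059827])}
```

View pics/scene0.png

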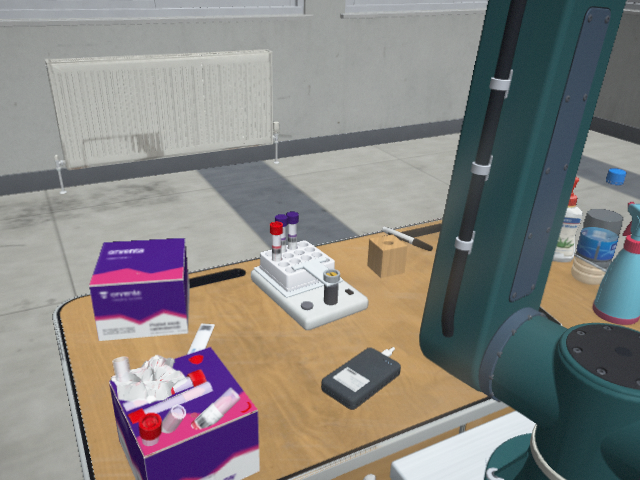

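View pics/top0.png

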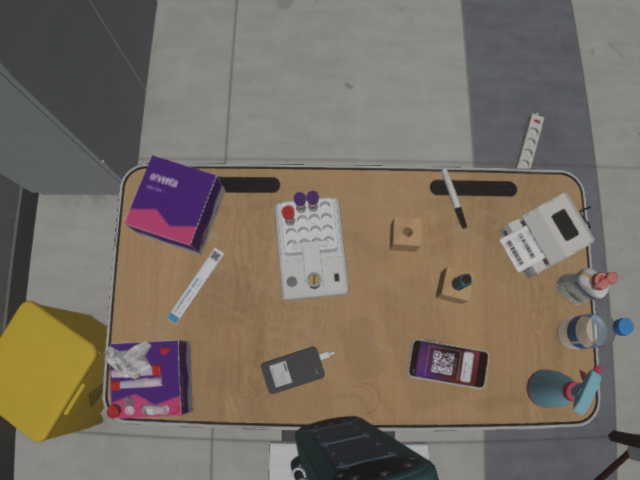

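View pics/wrist0.png

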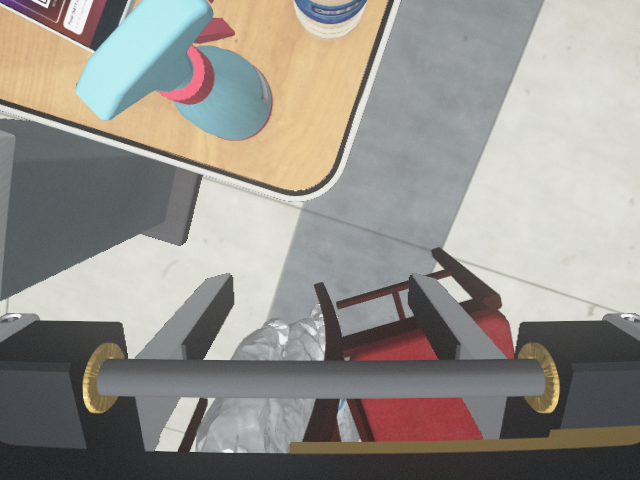

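The top view shows two wooden blocks. The empty one is at about (406,234). The one at (454,286) has the teal/dark tool in it and is nearer the base, so it's the candidate. The mixer screw is at about (314,281). Next I'll check close crops.

```bash
cat > h.py <<'E'
import numpy as np,cv2
from bench import robot,snapshot,camera_params
def ray(p,uv):
    K=np.array([[p['fx'],0,p['cx']],[0,p['fy'],p['cy']],[0,0,1]])
    n=cv2.undistortPoints(np.array([[uv]],float),K,p['D'])[0,0]
    d=p['R'].T@np.array([n[0],n[1],1]); c=-p['R'].T@p['t']
    return c,d/np.linalg.norm(d)
def plane(p,uv,z):
    c,d=ray(p,uv); return c+d*(z-c[2])/d[2]
def proj(p,X):
    K=np.array([[p['fx'],0,p['cx']],[0,p['fy'],p['cy']],[0,0,1]])
    return cv2.projectPoints(np.array([X],float),cv2.Rodrigues(p['R'])[0],p['t'],K,p['D'])[0][0,0]
def crop(im,x0,y0,w,h,s,name):
    cv2.imwrite(name,cv2.resize(im[y0:y0+h,x0:x0+w],None,fx=s,fy=s,interpolation=cv2.INTER_CUBIC))
E
python3 - <<'E'
from h import *
im=cv2.imread("pics/top0.png")
crop(im,380,200,110,110,5,"pics/c1.png")
crop(im,270,185,90,120,5,"pics/c2.png")
s=cv2.imread("pics/scene0.png")
crop(s,240,200,200,130,4,"pics/c3.png")
p=camera_params("top")
for n,uv,z in [("st",(454,286),.062),("hdl",(461,281),.12),("st2",(406,234),.062),("screw",(314,281),.08)]: print(n,plane(p,uv,z))
E
```

```text
st [ 0.46216514 -0.20077602  0.062     ]
hdl [ 0.46391313 -0.20014848  0.12      ]
st2 [ 0.56641961 -0.10705838  0.062     ]
screw [0.46675376 0.07586464 0.08      ]
```

View pics/c1.png

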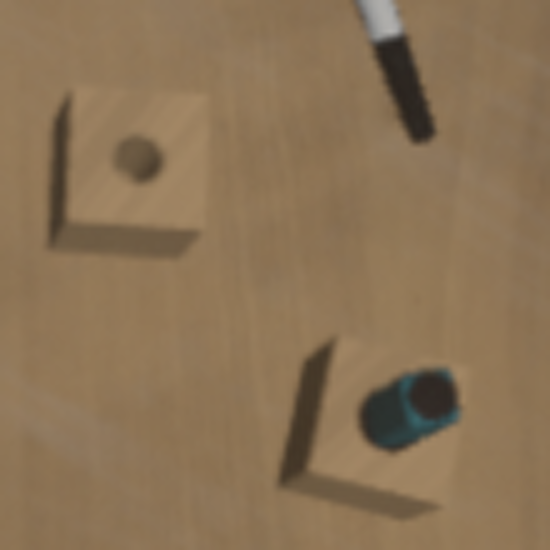

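View pics/c2.png

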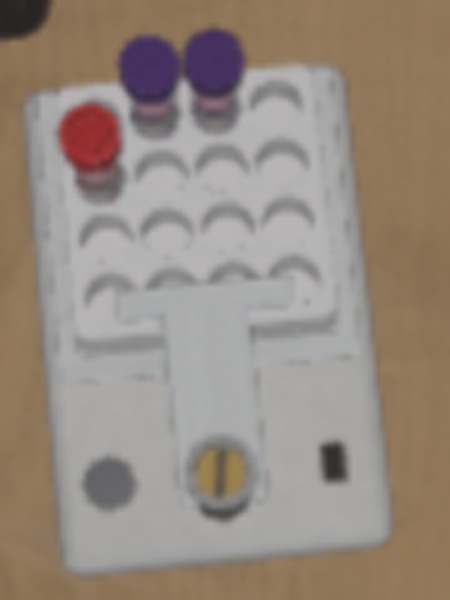

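View pics/c3.png

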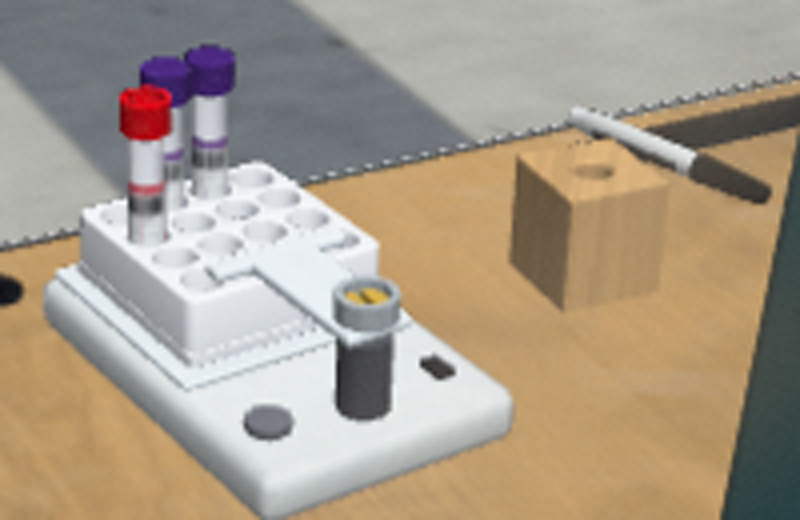

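The crop confirms it: the block at (454,286) has the teal-handled driver. The other, at (406,234), is empty and further away, so it's the look-alike. The slot runs roughly along image vertical. Next I'll measure and plan the approach.

```bash
cat >> h.py <<'E'
from scipy.spatial.transform import Rotation as Ro
def Rt(o): return Ro.from_euler('xyz',o['ee_rot']).as_matrix()
def plan(target,yawdir=None,o=None):
    """target TCP; yawdir: wanted tool z heading (rad, world, mod pi)"""
    o=o or robot.get_obs(); R=Rt(o)
    d=R.T@(np.array(target)-o['tool_pos'])*100
    print("pos",o['tool_pos'].round(4),"t",round(o['time'],2),"shift tool cm",d.round(2), "zhead",np.degrees(np.arctan2(R[1,2],R[0,2])).round(2),"xaxis",R[:,0].round(4))
    if yawdir is not None:
        zz=np.array([np.cos(yawdir),np.sin(yawdir),0]);x=np.array([0,0,-1.])
        for s in(1,-1):
            T=np.column_stack([x,np.cross(s*zz,x),s*zz])
            print("rotvec",Ro.from_matrix(R.T@T).as_rotvec().round(4))
E
python3 - <<'E'
from h import *
p=camera_params("top")
print("top",plane(p,(467,278.6),.125),"collar",plane(p,(457,284),.067))
f=lambda x,y:(380+x/5,200+y/5)
for c in [(335,338),(468,367),(440,505),(305,470)]: print(plane(p,f(*c),.062))
g=lambda x,y:(270+x/5,185+y/5)
print("screw",[plane(p,g(220,472),z).round(4) for z in(.075,.08,.085)], plane(p,g(215,495),.08)-plane(p,g(222,450),.08))
w=camera_params("wrist");o=robot.get_obs();R=Rt(o);print(R.round(3))
c=-w['R'].T@w['t'];print("cam in tool",R.T@(c-o['tool_pos']),"cam axes in tool",(R.T@w['R'].T).round(3))
print(proj(w,o['tool_pos']),proj(w,o['tool_pos']+R[:,0]*.019))
plan((.463,-.2,.26))
E
```

```text
top [ 0.46779549 -0.21045792  0.125     ] collar [ 0.46550194 -0.20569622  0.067     ]
[ 0.49892    -0.18793161  0.062     ]
[ 0.48767475 -0.24146478  0.062     ]
[ 0.43254351 -0.22789413  0.062     ]
[ 0.44612276 -0.17421453  0.062     ]
screw [array([0.4706, 0.076 , 0.075 ]), array([0.4699, 0.0759, 0.08  ]), array([0.4692, 0.0758, 0.085 ])] [-0.01758102  0.00243543  0.        ]
[[-0.     0.951  0.311]
 [ 0.002  0.311 -0.951]
 [-1.     0.    -0.002]]
cam in tool [-0.16035083  0.07390956  0.00101754] cam axes in tool [[-0.001 -0.253  0.967]
 [ 0.001 -0.967 -0.253]
 [ 1.     0.001  0.001]]
[318.15185504 305.21603603] [318.36458169 290.23397675]
pos [ 0.1707 -0.5224  0.2236] t 0.15 shift tool cm [ -3.6   37.8  -21.58] zhead -71.91 xaxis [-4.0e-04  1.6e-03 -1.0e+00]
```

step_arm(
  motion="100 -3.5 0 0 0 0 0;100 -3.5 0 0 0 0 0;100 -3.5 0 0 0 0 0;100 -3.5 0 0 0 0 0;100 0 3.16 -1.72 0 0 0;100 0 3.16 -1.72 0 0 0;100 0 3.16 -1.72 0 0 0;100 0 3.16 -1.72 0 0 0;100 0 3.16 -1.72 0 0 0;100 0 3.16 -1.72 0 0 0;100 0 3.16 -1.72 0 0 0;100 0 3.16 -1.72 0 0 0;100 0 3.16 -1.72 0 0 0;100 0 3.16 -1.72 0 0 0;100 0 3.16 -1.72 0 0 0;100 0 3.16 -1.72 0 0 0;100 3 0 0 0 0 0;100 3 0 0 0 0 0;100 3 0 0 0 0 0;100 0 0 0 0 0 0",
)

```text
time: 1.82
tool_pos: [0.4641, -0.2065, 0.2658]
ee_rot: [-2.406, 1.555, 2.623]
wrist_force: [-0.4, 0.4, -2.1]
width: 0.0941
```

Run:
```python
from h import *
o=robot.get_obs();print(o['joint_positions'].round(3),o['tool_pos'])
w=camera_params("wrist");im=snapshot("wrist")[:,:,::-1];cv2.imwrite("pics/w1.png",im)
print(proj(w,(.467,-.208,.125)))
np.save("w1.npy",w,allow_pickle=True)
```

```text
[-5.300e-01  1.000e-03  1.380e+00 -0.000e+00  1.777e+00  7.240e-01] [ 0.46407451 -0.2065348   0.26577687]
[323.74627708 231.909119  ]
```

View pics/w1.png

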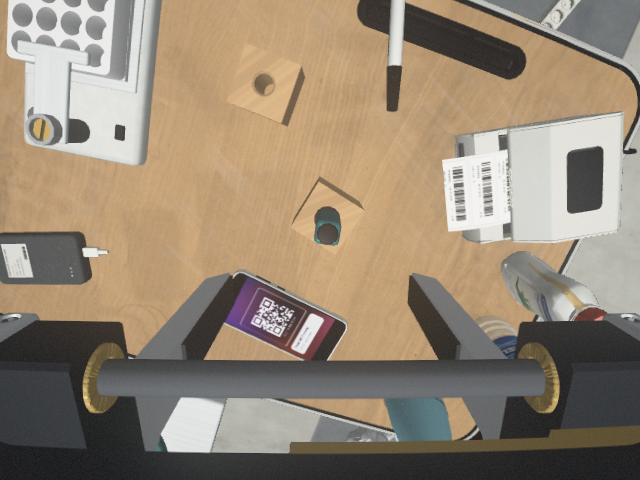

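The wrist view shows the driver at about (327,233) in the near block, and the screw at (42,128).

Run:
```python
from h import *
im=cv2.imread("pics/w1.png");crop(im,285,170,90,90,6,"pics/c4.png")
crop(im,10,100,70,60,8,"pics/c5.png")
```

```text
(no output)
```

View pics/c4.png

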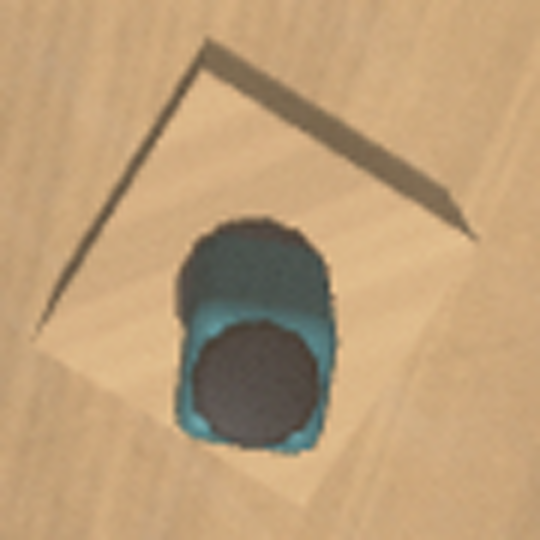

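View pics/c5.png

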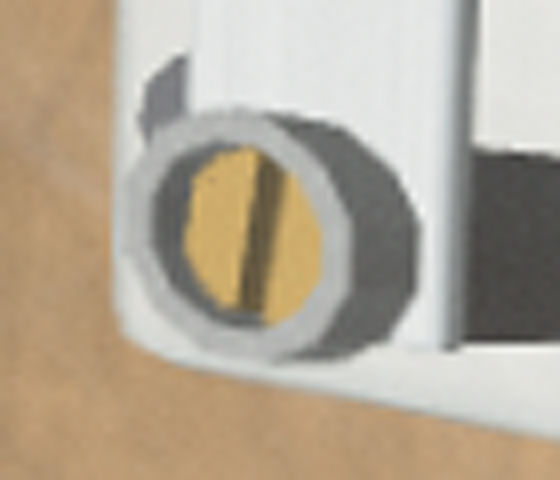

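Run:
```python
from h import *
w=np.load("w1.npy",allow_pickle=True).item()
f=lambda x,y:(285+(x+.5)/6-.5,170+(y+.5)/6-.5)
def hd(a,b,z):
    d=plane(w,f(*b),z)-plane(w,f(*a),z);return np.degrees(np.arctan2(d[1],d[0]))%90
print(hd((190,330),(178,420),.125),hd((337,335),(325,440),.125),hd((195,440),(305,452),.125))
print("top c",plane(w,f(256,383),.125))
g=lambda x,y:(10+(x+.5)/8-.5,100+(y+.5)/8-.5)
d=plane(w,g(248,315),.078)-plane(w,g(268,155),.078);print("slot",np.degrees(np.arctan2(d[1],d[0])))
for z in(.08,.085,.09):print(plane(w,g(238,232),z))
# triangulate collar top centre with scene & top
def tri(obs):
    A=np.zeros((3,3));b=np.zeros(3)
    for p,uv in obs:
        c,d=ray(p,uv);M=np.eye(3)-np.outer(d,d);A+=M;b+=M@c
    X=np.linalg.solve(A,b);print("tri",X,[ (proj(p,X)-uv).round(1) for p,uv in obs]);return X
t=camera_params("top");s=camera_params("scene")
tri([(t,(270+220/5,185+472/5)),(s,(240+367/4,200+296/4)),(w,g(238,232))])
```

```text
10.606029408583424 12.676195183380003 11.92553427892156
top c [ 0.46668138 -0.21129715  0.125     ]
slot -179.82489801717227
[0.46781577 0.08076911 0.08      ]
[0.46881525 0.07691006 0.085     ]
[0.46981473 0.07305101 0.09      ]
tri [0.46884319 0.07508753 0.08737341] [array([ 0.4, -0. ]), array([-0.5,  0. ]), array([-0.1,  0.5])]
```

Measured values:
- Driver is at about (0.467,-0.210), with its flats at about 11.8° mod 90.
- Collar-ring top is at about (0.4688,0.0751,0.0874), so the slot floor is at about 0.078. That agrees with the known geometry.

Next I'll plan the grasp.

Run:
```python
from h import *
plan((.4668,-.2100,.102),np.radians(-78.2))
```

```text
pos [ 0.4653 -0.2075  0.2698] t 1.87 shift tool cm [16.78  0.18  0.41] zhead -71.88 xaxis [-0.0087  0.005  -0.9999]
rotvec [ 0.1103 -0.0071  0.0071]
rotvec [-3.0313 -0.0108 -0.0108]
```

step_arm(
  motion="100 0 0.2 0.4 0.11 0 0;100 2 0 0 0 0 0;100 2 0 0 0 0 0;100 2 0 0 0 0 0;100 2 0 0 0 0 0;100 1 0 0 0 0 0;100 0 0 0 0 0 0;100 0 0 0 0 0 0;100 0 0 0 0 0 0",
)

```text
time: 2.62
tool_pos: [0.4714, -0.2128, 0.1869]
ee_rot: [0.835, 1.567, -0.531]
wrist_force: [1.0, -0.3, -0.6]
width: 0.0935
```

Run:
```python
from h import *
plan((.4668,-.2100,.102),np.radians(-78.2))
w=camera_params("wrist");im=snapshot("wrist")[:,:,::-1]
crop(im,200,180,240,150,3,"pics/w2.png")
plan((.4668,-.2100,.102),np.radians(-78.2))
o=robot.get_obs();print(o['wrist_force'])
print(proj(w,(.4668,-.21,.125)))
```

```text
pos [ 0.4714 -0.2128  0.1869] t 2.62 shift tool cm [ 8.49 -0.41 -0.39] zhead -78.22 xaxis [ 0.0034 -0.002  -1.    ]
rotvec [-0.0004  0.0026 -0.0029]
rotvec [ 3.1412 -0.0046 -0.0041]
pos [ 0.4714 -0.2127  0.1869] t 2.67 shift tool cm [ 8.49 -0.42 -0.38] zhead -78.22 xaxis [ 0.0035 -0.0021 -1.    ]
rotvec [-0.0003  0.0027 -0.003 ]
rotvec [ 3.1413 -0.0047 -0.0043]
[ 0.11395361  0.79636796 -0.45762161]
[312.99084358 271.054406  ]
```

View pics/w2.png

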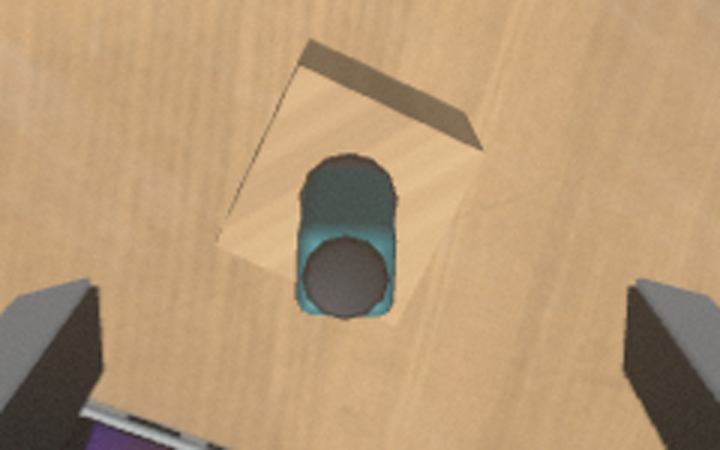

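The handle top is at about (315,272), aligned with the jaws and within 1.5 mm of the prediction. I'll descend and close.

step_arm(
  motion="100 0 -0.5 -0.25 0 0 0;100 1.5 0 0 0 0 0;100 1.5 0 0 0 0 0;100 1.5 0 0 0 0 0;100 1.5 0 0 0 0 0;100 1.5 0 0 0 0 0;100 1 0 0 0 0 0;100 0 0 0 0 0 0;100 0 0 0 0 0 0;100 0 0 0 0 0 0",
)

```text
time: 3.5
tool_pos: [0.4655, -0.211, 0.1008]
ee_rot: [0.796, 1.569, -0.569]
wrist_force: [0.0, -0.2, 0.3]
width: 0.0941
```

Run:
```python
from h import *
plan((.4668,-.2100,.102),np.radians(-78.2))
w=camera_params("wrist");im=snapshot("wrist")[:,:,::-1]
crop(im,200,180,240,150,3,"pics/w3.png")
print(robot.get_obs()['wrist_force'])
```

```text
pos [ 0.4655 -0.211   0.1008] t 3.5 shift tool cm [-0.12  0.15 -0.07] zhead -78.21 xaxis [ 0.0018 -0.0012 -1.    ]
rotvec [-0.0001  0.0015 -0.0015]
rotvec [ 3.1415e+00 -2.4000e-03 -2.4000e-03]
[-0.29491664  0.03967988 -0.18577107]
```

View pics/w3.png

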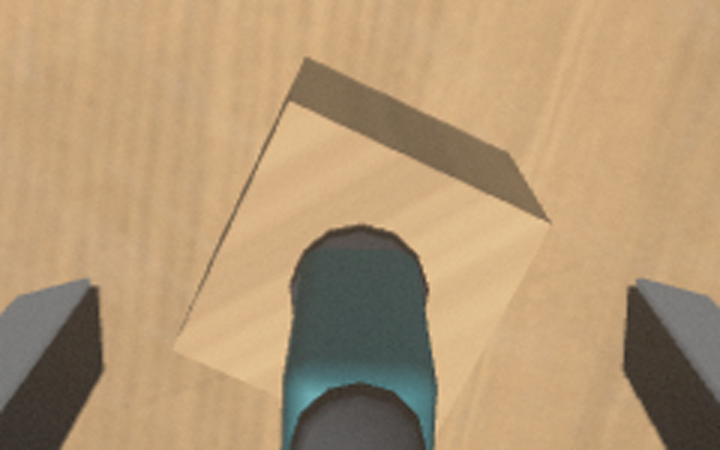

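The handle is centred between the fingers (360 against a midpoint of 363 in the crop), so I'll close.

step_arm(
  motion="0 0 0 0 0 0 0;0 0 0 0 0 0 0;0 0 0 0 0 0 0;0 0 0 0 0 0 0;0 0 0 0 0 0 0;0 0 0 0 0 0 0;0 0 0 0 0 0 0;0 0 0 0 0 0 0;0 0 0 0 0 0 0;0 0 0 0 0 0 0",
)

```text
time: 4.38
tool_pos: [0.4649, -0.2106, 0.0994]
ee_rot: [-1.607, 1.571, -2.972]
wrist_force: [0.6, 0.1, 0.4]
width: 0.0309
```

Run:
```python
from h import *
o=robot.get_obs();print(o['wrist_force'],o['wrist_torque'],o['width'])
plan((.4668,-.2100,.102),np.radians(-78.2))
```

```text
[0.58860859 0.14478197 0.4329907 ] [0.01626567 0.00615251 0.04970676] 0.03088663394355003
pos [ 0.4649 -0.2106  0.0994] t 4.38 shift tool cm [-0.26  0.2  -0.02] zhead -78.21 xaxis [-1.e-04 -0.e+00 -1.e+00]
rotvec [-0.0002 -0.      0.0001]
rotvec [3.1414e+00 1.0000e-04 0.0000e+00]
```

Not closed yet (31 mm), so I'll give it more time, then lift. The blade tip has to clear the 62 mm stand.

step_arm(
  motion="0 0 0 0 0 0 0;0 0 0 0 0 0 0;0 0 0 0 0 0 0;0 0 0 0 0 0 0;0 0 0 0 0 0 0",
)

```text
time: 4.8
tool_pos: [0.4649, -0.2106, 0.0995]
ee_rot: [-0.05, 1.571, -1.415]
wrist_force: [0.1, 0.2, -0.7]
width: 0.0219
```

step_arm(
  motion="0 -0.5 0 0 0 0 0;0 -1 0 0 0 0 0;0 -1 0 0 0 0 0;0 -1 0 0 0 0 0;0 -1.5 0 0 0 0 0;0 -1.5 0 0 0 0 0;0 -1.5 0 0 0 0 0;0 -1.5 0 0 0 0 0;0 -1.5 0 0 0 0 0;0 -1.5 0 0 0 0 0;0 -1 0 0 0 0 0;0 0 0 0 0 0 0;0 0 0 0 0 0 0;0 0 0 0 0 0 0",
)

```text
time: 5.97
tool_pos: [0.4646, -0.2104, 0.2338]
ee_rot: [-2.224, 1.57, 2.695]
wrist_force: [-0.0, -0.5, -1.0]
width: 0.0216
```

Run:
```python
from h import *
o=robot.get_obs();print(o['wrist_force'],o['width'],o['joint_positions'].round(3))
plan((.4668,-.2100,.102),np.radians(-78.2))
tip=o['tool_pos']-[0,0,.0955]
for n in("top","scene","wrist"):
    p=camera_params(n);im=snapshot(n)[:,:,::-1];cv2.imwrite(f"pics/{n}5.png",im)
    u=proj(p,tip);print(n,u)
    if n!="wrist":
        x,y=int(u[0])-60,int(u[1])-60;crop(im,max(x,0),max(y,0),120,120,5,f"pics/c5{n}.png")
```

```text
[-0.02556112 -0.47514364 -0.98437013] 0.021574132906926342 [-0.536 -0.003  1.446 -0.     1.7    0.829]
pos [ 0.4646 -0.2104  0.2338] t 5.97 shift tool cm [1.317e+01 2.400e-01 1.000e-02] zhead -78.21 xaxis [-1.1e-03  5.0e-04 -1.0e+00]
rotvec [-0.0002 -0.0007  0.001 ]
rotvec [3.1414e+00 1.5000e-03 1.2000e-03]
top [468.93035184 279.29010755]
scene [467.29589252 219.18796967]
wrist [319.4173185  250.65865643]
```

View pics/c5scene.png

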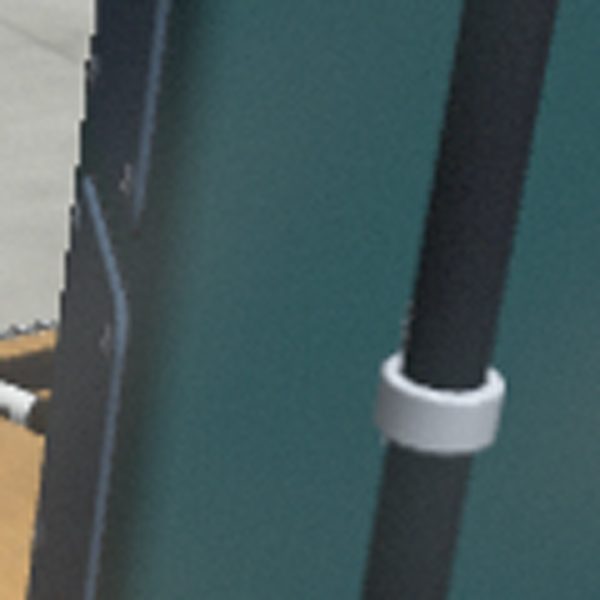

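View pics/wrist5.png

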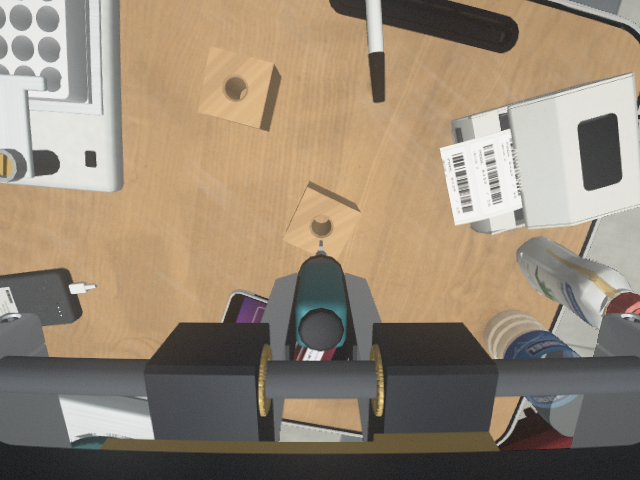

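View pics/c5top.png

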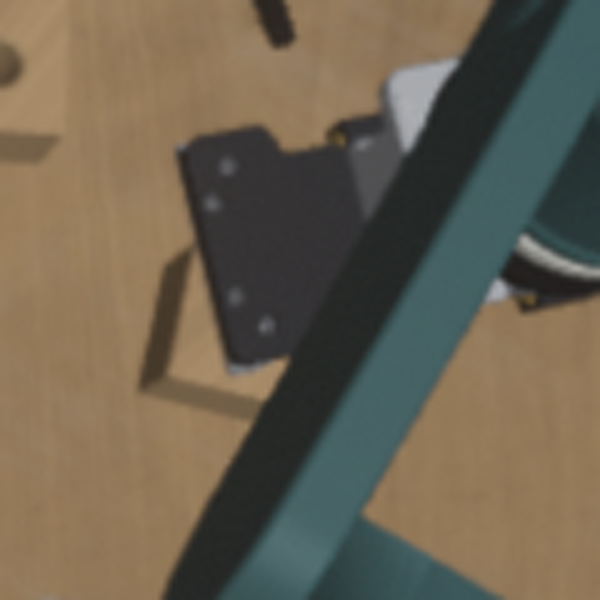

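The driver lifted cleanly and the stand hole is visible at (321,226). The blade tip shows at (321,243). I'll zoom in to see which way the blade lies.

Run:
```python
from h import *
im=cv2.imread("pics/wrist5.png");crop(im,280,180,85,110,7,"pics/c6.png")
w=camera_params("wrist")
print("hole",plane(w,(321,226),.062))
```

```text
hole [ 0.46696208 -0.21117895  0.062     ]
```

View pics/c6.png

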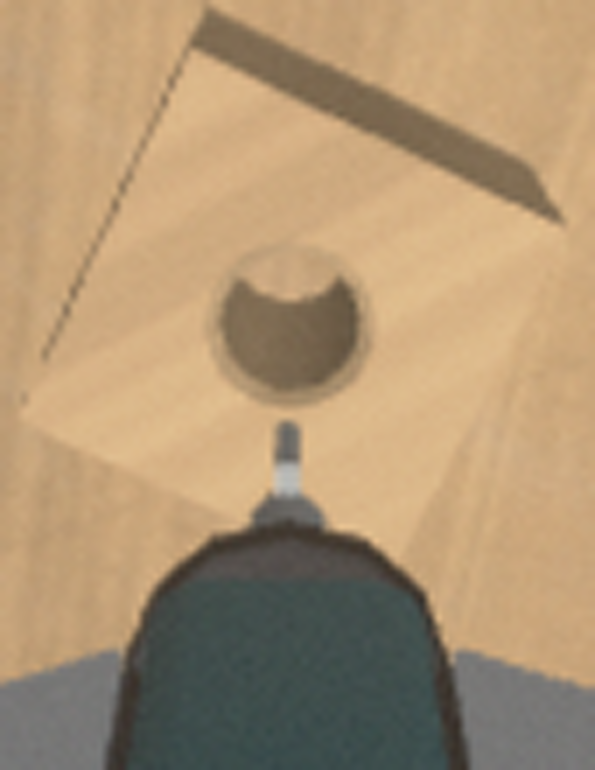

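The blade is edge-on in this view, so its width lies along tool y. For the slot (about along world x) I want the tool z heading at about +90°, which leaves the last joint room for clockwise turning. I'll move over first, then rotate.

step_arm(
  motion="0 0 0.39 -1.74 0 0 0;0 0 0.78 -3.48 0 0 0;0 0 0.78 -3.48 0 0 0;0 0 0.78 -3.48 0 0 0;0 0 0.78 -3.48 0 0 0;0 0 0.78 -3.48 0 0 0;0 0 0.78 -3.48 0 0 0;0 0 0.78 -3.48 0 0 0;0 0 0.39 -1.74 0 0 0;0 0 0 0 -0.06 0 0;0 0 0 0 -0.12 0 0;0 0 0 0 -0.12 0 0;0 0 0 0 -0.12 0 0;0 0 0 0 -0.12 0 0;0 0 0 0 -0.12 0 0;0 0 0 0 -0.12 0 0;0 0 0 0 -0.12 0 0;0 0 0 0 -0.12 0 0;0 0 0 0 -0.12 0 0;0 0 0 0 -0.12 0 0",
)

```text
time: 7.78
tool_pos: [0.4687, 0.0747, 0.2336]
ee_rot: [-2.939, 1.569, -3.038]
wrist_force: [-0.5, -0.6, -1.0]
width: 0.0222
```

step_arm(
  motion="0 0 0 0 -0.12 0 0;0 0 0 0 -0.12 0 0;0 0 0 0 -0.12 0 0;0 0 0 0 -0.12 0 0;0 0 0 0 -0.12 0 0;0 0 0 0 -0.12 0 0;0 0 0 0 -0.12 0 0;0 0 0 0 -0.12 0 0;0 0 0 0 -0.12 0 0;0 0 0 0 -0.12 0 0;0 0 0 0 -0.12 0 0;0 0 0 0 -0.12 0 0;0 0 0 0 -0.12 0 0;0 0 0 0 -0.08 0 0;0 0 0 0 0 0 0;0 0 0 0 0 0 0;0 0 0 0 0 0 0",
)

```text
time: 9.2
tool_pos: [0.4689, 0.0747, 0.234]
ee_rot: [1.736, 1.57, -3.014]
wrist_force: [0.3, 0.3, -0.9]
width: 0.022
```

```bash
cat > look.py <<'E'
from h import *
import sys
n=sys.argv[1]
o=robot.get_obs();w=camera_params("wrist");im=snapshot("wrist")[:,:,::-1];cv2.imwrite(f"pics/w{n}.png",im)
np.save(f"w{n}.npy",w,allow_pickle=True)
print(o['wrist_force'].round(2),o['width'].round(4),o['joint_positions'].round(3))
plan((.4688,.0751,.20),np.radians(90))
R=Rt(o)
tip=o['tool_pos']+R[:,0]*.0955
print("tip pred",proj(w,tip),"edge",proj(w,tip+R[:,1]*.007),"slot pred",proj(w,(.4688,.0751,.0784)))
crop(im,270,170,100,110,6,f"pics/wc{n}.png")
E
python3 look.py 7
```

```text
Traceback (most recent call last):
  File "look.py", line 6, in <module>
    print(o['wrist_force'].round(2),o['width'].round(4),o['joint_positions'].round(3))
                                    ^^^^^^^^^^^^^^^^
AttributeError: 'float' object has no attribute 'round'
```

View pics/w7.png

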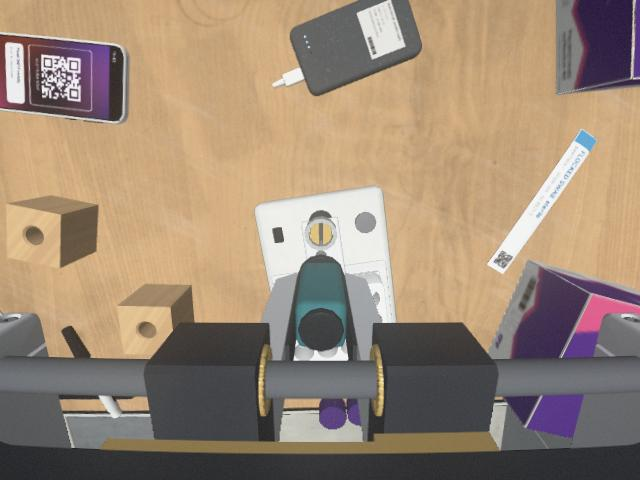

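The slot is visible at about (321,232), just ahead of the blade. I'll fix the script and zoom.

```bash
sed -i "s/o\['width'\].round(4)/round(o['width'],4)/" look.py; python3 look.py 7
```

```text
[-0.02 -0.34 -0.86] 0.0221 [ 0.038 -0.083  1.522 -0.     1.703 -1.495]
pos [0.469  0.0747 0.2343] t 9.3 shift tool cm [3.43 0.02 0.04] zhead 87.89 xaxis [-3.e-04 -1.e-04 -1.e+00]
rotvec [-0.0369 -0.0001 -0.0003]
rotvec [ 3.1047e+00 -5.0000e-04  2.0000e-04]
tip pred [321.69658277 248.75582123] edge [321.71423813 239.6277299 ] slot pred [322.04563032 230.56089674]
```

View pics/wc7.png

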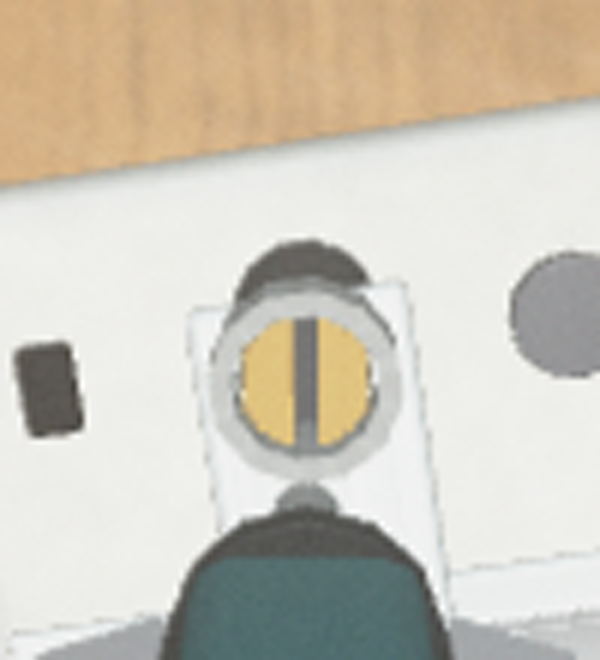

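Run:
```python
from h import *
im=cv2.imread("pics/w7.png").astype(int)
crop(im.astype(np.uint8),300,215,45,45,14,"pics/wz7.png")
hsv=cv2.cvtColor(im.astype(np.uint8),cv2.COLOR_BGR2HSV)
for y in range(220,262):
    row=im[y,314:329].sum(1)//3
    print(y,row, hsv[y,321])
w=np.load("w7.npy",allow_pickle=True).item()
```

```text
220 [201 201 203 202 201 202 201 202 203 204 205 203 197 184 158] [ 60   4 204]
221 [203 204 208 205 203 202 202 203 200 206 205 204 204 201 198] [ 60   4 205]
222 [203 202 204 205 203 201 201 186 183 204 206 204 202 204 201] [ 40   4 188]
223 [202 187 184 188 176 136 132 127 125 183 188 189 200 204 203] [ 12  10 130]
224 [185 182 181 181 166 122 116 117 115 178 182 183 189 187 203] [ 30   4 118]
225 [184 183 182 183 166 123 116 116 114 177 183 182 182 174 189] [ 10   6 118]
226 [180 184 184 181 167 122 117 119 115 179 184 183 183 180 182] [ 18  10 122]
227 [181 182 181 182 167 121 117 115 118 179 183 183 181 181 181] [ 20   7 117]
228 [181 181 181 182 167 123 117 119 116 177 183 182 182 181 184] [ 10   6 121]
229 [181 182 184 181 164 123 115 116 118 178 183 183 183 182 182] [ 60   2 117]
230 [182 182 183 181 163 121 117 119 117 178 183 182 183 182 182] [ 50   6 121]
231 [181 184 181 181 165 122 117 119 117 178 181 182 182 179 182] [ 30   4 120]
232 [182 181 182 181 163 125 117 116 116 179 184 185 182 182 182] [ 30   4 117]
233 [182 181 181 182 164 122 118 120 118 177 183 183 182 182
[... 1463 characters left out ...]
 [239 239 208 151 141 140 142 144 140 140 146 201 237 238 239] [ 60   2 145]
253 [239 226 150 135 138 141 141 142 142 140 138 137 218 238 239] [ 75   4 143]
254 [239 223 142 132 138 114 110 103 121 124 134 131 183 237 239] [ 38  10 105]
255 [219 151 107  92  87  86  85  81  87  88  95  95 168 212 237] [38 12 83]
256 [111  89  83  80  80  82  81  88  80  81  80  83  96 107 123] [20  8 90]
257 [80 82 84 88 90 98 93 90 95 97 86 87 81 84 83] [30  8 91]
258 [87 92 90 90 87 87 83 83 87 87 85 89 92 89 89] [30  6 84]
259 [87 86 84 85 83 84 83 80 85 82 87 84 87 86 87] [60  3 81]
260 [84 83 86 86 87 84 83 81 87 84 86 86 84 84 82] [50  9 83]
261 [83 81 87 85 83 81 85 86 84 82 86 85 87 85 85] [30  3 87]
```

View pics/wz7.png

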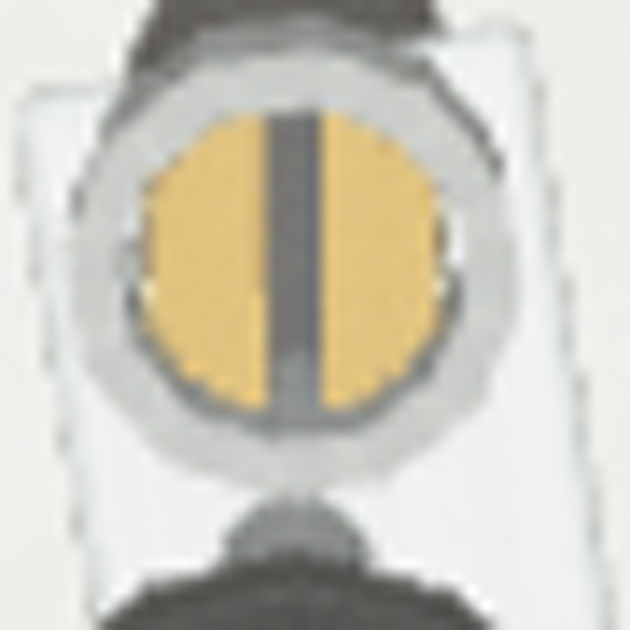

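Run:
```python
from h import *
w=np.load("w7.npy",allow_pickle=True).item()
print(plane(w,(320.5,234.1),.0874),plane(w,(320.5,233.7),.0834), plane(w,(320.5,239.9),.1388), plane(w,(320.5,234.1),.0834))
```

```text
[0.46990024 0.07366832 0.0874    ] [0.47048541 0.073643   0.0834    ] [0.46205832 0.07400536 0.1388    ] [0.47085255 0.07362971 0.0834    ]
```

Blade and slot are both centred at column ~320.4, with matching angles. I need about a 1 mm shift toward +X along the slot, so I'll lower to just above the collar and recheck.

step_arm(
  motion="0 0.5 -0.1 0 0 0 0;0 1 0 0 0 0 0;0 1 0 0 0 0 0;0 1 0 0 0 0 0;0 0.8 0 0 0 0 0;0 0 0 0 0 0 0;0 0 0 0 0 0 0;0 0 0 0 0 0 0",
)

```text
time: 9.97
tool_pos: [0.4702, 0.0747, 0.1916]
ee_rot: [-1.689, 1.57, -0.154]
wrist_force: [-0.2, -0.1, -0.7]
width: 0.0223
```

```bash
python3 look.py 8
python3 - <<'E'
from h import *
im=cv2.imread("pics/w8.png");crop(im,295,215,50,50,14,"pics/wz8.png")
s=snapshot("scene")[:,:,::-1];p=camera_params("scene");u=proj(p,(.469,.075,.09)).astype(int);crop(s,u[0]-50,u[1]-70,100,100,6,"pics/s8.png")
for y in range(222,262):print(y,im[y,312:331].astype(int).sum(1)//3)
E
```

```text
[-0.23 -0.08 -0.66] 0.0223 [ 0.038 -0.07   1.594 -0.     1.617 -1.497]
pos [0.4704 0.0747 0.192 ] t 10.02 shift tool cm [-0.8   0.16  0.04] zhead 87.95 xaxis [ 0.0012 -0.     -1.    ]
rotvec [-0.0358  0.      0.0012]
rotvec [ 3.1058e+00  1.8000e-03 -0.0000e+00]
tip pred [321.74603897 248.75059577] edge [321.76376676 239.62250939] slot pred [322.19640899 240.83761233]
222 [90 92 95 92 96 95 94 95 96 93 93 95 94 93 92 93 93 90 89]
223 [91 94 94 92 95 95 96 98 95 96 96 95 95 92 94 90 92 95 93]
224 [ 92  94  94  95  97 105 107 110 112 121 135 126 105  95  91  93  94  90
  92]
225 [ 90 110 124 138 138 137 137 137 136 139 139 140 135 136 122 103  92  92
  99]
226 [119 134 141 142 140 144 141 139 140 142 142 142 139 139 139 135 145 173
 199]
227 [132 138 142 142 143 139 140 152 163 167 164 177 155 140 137 140 140 142
 147]
228 [129 148 163 167 182 191 192 192 192 194 191 195 196 182 155 140 140 139
 138]
229 [171 191 195 198 200 197 195 197 198 198 198 199 202 200 193 192 179 154
 140]
230 [192 196 197 201 202 198 199 197 196 197 197 201 204 199 201 197 194 192
 180]
231 [196 198 195 201 20
[... 1749 characters left out ...]
136 139 138 140 139 136 134 153 177 178 179 177
 161]
253 [174 177 177 164 133 130 134 137 140 139 139 137 130 129 157 175 176 176
 149]
254 [137 148 177 162 126 128 136 109 108  95 119 122 132 125 142 174 144 140
 135]
255 [133 135 141 117 100  89  87  81  82  78  84  83  92  93 120 141 131 129
 159]
256 [ 99  86  87  80  82  78  78  78  79  81  80  77  77  80  80  85  89  93
 157]
257 [79 79 75 77 79 86 84 95 91 91 91 89 86 83 79 80 76 77 93]
258 [82 87 87 89 90 87 81 83 84 83 81 83 83 87 90 87 87 81 80]
259 [86 83 84 82 83 84 81 81 82 82 81 83 83 79 83 81 83 83 86]
260 [84 82 83 79 80 82 81 87 80 83 83 83 82 83 81 81 80 84 83]
261 [82 81 80 81 78 80 81 82 83 83 81 81 82 84 80 84 83 80 79]
```

View pics/wz8.png

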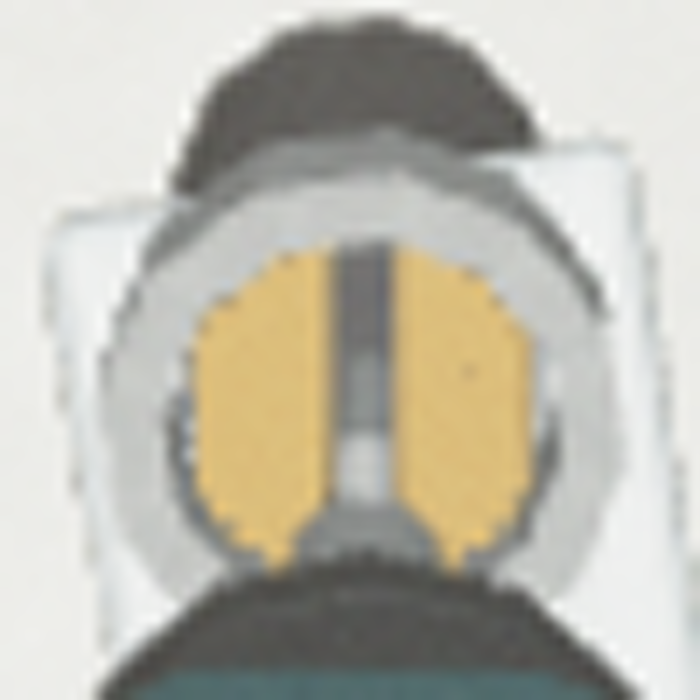

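View pics/s8.png

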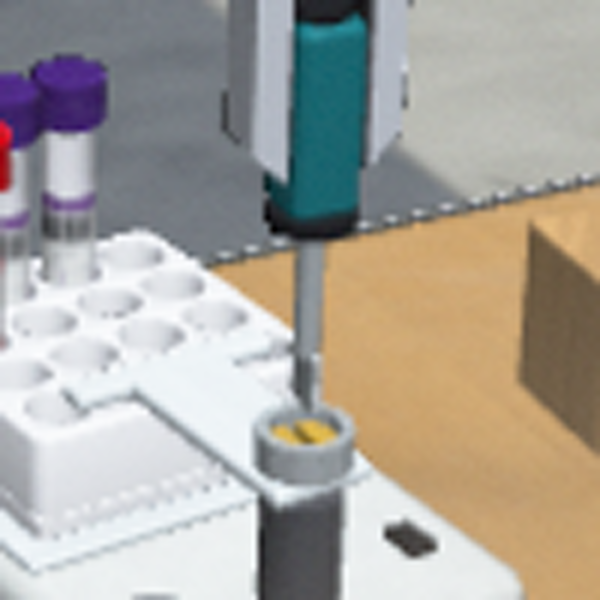

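Run:
```python
from h import *
w=np.load("w8.npy",allow_pickle=True).item()
X=plane(w,(320.5,244.6),.0874);print(X, plane(w,(320.5,239.9),.0965)+[.007,0,0])
# ring outer edge rows predicted
print(plane(w,(320.5,227.3),.0874), plane(w,(302,246),.0874),plane(w,(339.3,246),.0874))
```

```text
[0.4693978  0.07374712 0.0874    ] [0.47035111 0.07396657 0.0965    ]
[0.45584855 0.07421894 0.0874    ] [0.47001967 0.05952792 0.0874    ] [0.47100768 0.08811774 0.0874    ]
```

Alignment is good: blade centre 320.7 against slot 320.4, and x 0.4704 against about 0.4697. I'll apply a small correction and descend, then feel for the floor.

step_arm(
  motion="0 0.5 0.07 -0.02 0 0 0;0 0.5 0 0 0 0 0;0 0.1 0 0 0 0 0;0 0.1 0 0 0 0 0;0 0.1 0 0 0 0 0;0 0 0 0 0 0 0;0 0 0 0 0 0 0",
)

```text
time: 10.65
tool_pos: [0.4694, 0.0745, 0.1785]
ee_rot: [-2.611, 1.571, -1.076]
wrist_force: [-0.2, -0.0, -1.4]
width: 0.022
```

step_arm(
  motion="0 0.1 0 0 0 0 0;0 0.1 0 0 0 0 0;0 0 0 0 0 0 0",
)

```text
time: 10.9
tool_pos: [0.4693, 0.0744, 0.1763]
ee_rot: [1.982, 1.571, -2.766]
wrist_force: [-0.0, 0.9, -1.0]
width: 0.0221
```

step_arm(
  motion="0 0.1 0 0 0 0 0;0 0.1 0 0 0 0 0;0 0 0 0 0 0 0",
)

```text
time: 11.15
tool_pos: [0.4695, 0.0745, 0.1759]
ee_rot: [-1.614, 1.57, -0.079]
wrist_force: [-1.8, -1.0, 4.5]
width: 0.022
```

step_arm(
  motion="0 0.05 0 0 0 0 0;0 0.05 0 0 0 0 0;0 0 0 0 0 0 0",
)

```text
time: 11.4
tool_pos: [0.4696, 0.0745, 0.1758]
ee_rot: [-1.567, 1.569, -0.032]
wrist_force: [-2.5, -1.4, 7.8]
width: 0.0219
```

Contact at tip z of about 0.0803 with 8 N. That sits between my estimates of the slot floor and the head top, so I'll check whether the blade is really in the slot.

```bash
python3 look.py 9
python3 - <<'E'
from h import *
im=cv2.imread("pics/w9.png");crop(im,295,215,50,50,14,"pics/wz9.png")
s=snapshot("scene")[:,:,::-1];cv2.imwrite("pics/scene9.png",s);p=camera_params("scene");u=proj(p,(.469,.075,.09)).astype(int);print(u);crop(s,u[0]-40,u[1]-55,80,80,9,"pics/s9.png")
for z in (.0784,.0874,.0803+.058,.0784+.049+.0):print(z,proj(p,(.4695,.0743,z)))
E
```

```text
[-2.54 -1.37  7.8 ] 0.0219 [ 0.038 -0.066  1.622 -0.     1.584 -1.497]
pos [0.4696 0.0745 0.1758] t 11.45 shift tool cm [-2.42  0.07  0.06] zhead 87.95 xaxis [ 1.8e-03 -1.0e-04 -1.0e+00]
rotvec [-0.0357 -0.      0.0018]
rotvec [3.1059e+00 2.9000e-03 0.0000e+00]
tip pred [321.72280124 248.7693142 ] edge [321.74010208 239.64130647] slot pred [322.50080073 246.84607314]
[331 272]
0.0784 [331.28415409 278.26698688]
0.0874 [331.46505294 273.73104383]
0.1383 [332.51821643 247.36199651]
0.1274 [332.28826638 253.11388015]
```

View pics/wz9.png

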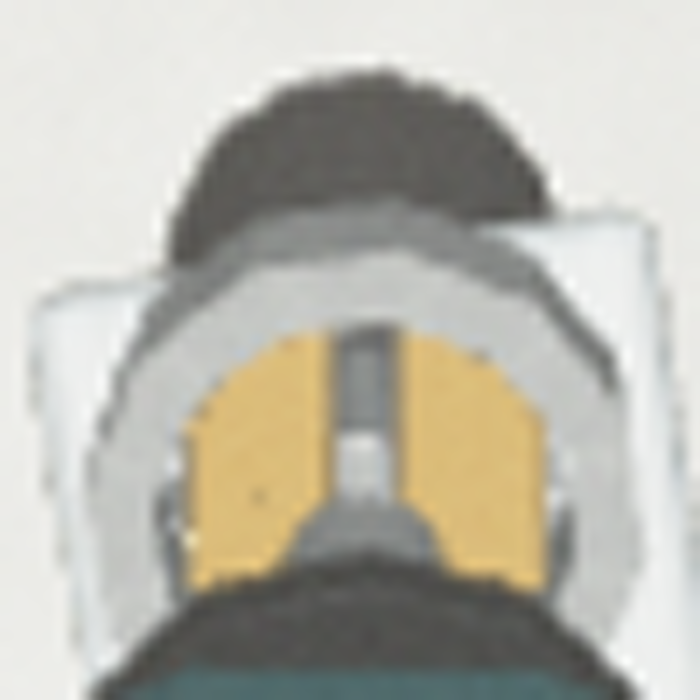

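View pics/s9.png

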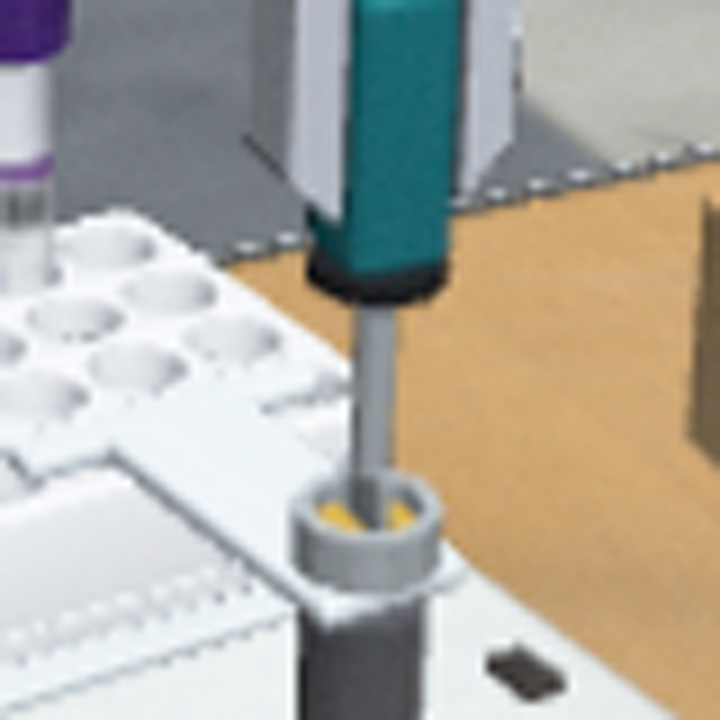

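The blade lies cleanly between the slot walls (blade ~340–392, slot ~330–400 in the zoom). In the scene view the driver collar sits ~50 mm above the ring, against 49 mm if seated and 54 mm if on the head. So it's seated. I'll start turning clockwise while watching torque.

step_arm(
  motion="0 0 0 0 0.05 0 0;0 0.01 0 0 0.05 0 0;0 0 0 0 0 0 0",
)

```text
time: 11.75
tool_pos: [0.4697, 0.0744, 0.1757]
ee_rot: [-1.538, 1.568, -0.104]
wrist_force: [-2.2, -0.3, 8.2]
width: 0.0217
```

```bash
cat > t.py <<'E'
from h import *
o=robot.get_obs();R=Rt(o)
print("t",round(o['time'],2),"pos",o['tool_pos'].round(4),"head",np.degrees(np.arctan2(R[1,2],R[0,2])).round(2),"F",o['wrist_force'].round(2),"T",o['wrist_torque'].round(4),"jt6",o['joint_torque'][5].round(4),"q6",o['joint_positions'][5].round(3),"w",round(o['width'],4),"x",R[:,0].round(3))
E
python3 t.py
```

```text
t 11.75 pos [0.4697 0.0744 0.1757] head 82.13 F [-2.17 -0.35  8.19] T [ 0.0211  0.5556 -0.0297] jt6 0.329 q6 -1.395 w 0.0217 x [ 0.002 -0.    -1.   ]
```

step_arm(
  motion="0 0.01 0 0 0.04 0 0;0 0.01 0 0 0.04 0 0;0 0 0 0 0 0 0",
)

```text
time: 12.0
tool_pos: [0.4698, 0.0744, 0.1755]
ee_rot: [-1.497, 1.568, -0.143]
wrist_force: [-2.0, -0.4, 7.5]
width: 0.0218
```

```bash
python3 t.py
```

```text
t 12.0 pos [0.4698 0.0744 0.1755] head 77.56 F [-1.95 -0.4   7.52] T [-0.0508  0.5281  0.0262] jt6 0.2663 q6 -1.316 w 0.0218 x [ 0.002 -0.    -1.   ]
```

step_arm(
  motion="0 0.015 0 0 0.04 0 0;0 0.015 0 0 0.04 0 0;0 0.01 0 0 0.04 0 0;0 0 0 0 0 0 0",
)

```text
time: 12.33
tool_pos: [0.4697, 0.0743, 0.1752]
ee_rot: [-1.458, 1.568, -0.225]
wrist_force: [-3.9, -0.6, 8.8]
width: 0.0216
```

```bash
python3 t.py
```

```text
t 12.33 pos [0.4697 0.0743 0.1752] head 70.68 F [-3.94 -0.63  8.8 ] T [-0.1451  0.5566 -0.0117] jt6 0.2674 q6 -1.196 w 0.0216 x [ 0.002 -0.001 -1.   ]
```

step_arm(
  motion="0 0.01 0 0 0.04 0 0;0 0.01 0 0 0.04 0 0;0 0.01 0 0 0.04 0 0;0 0 0 0 0 0 0",
)

```text
time: 12.67
tool_pos: [0.4697, 0.0741, 0.1749]
ee_rot: [-1.454, 1.568, -0.34]
wrist_force: [-2.4, -0.9, 8.3]
width: 0.0221
```

```bash
python3 t.py
```

```text
t 12.67 pos [0.4697 0.0741 0.1749] head 63.8 F [-2.38 -0.87  8.34] T [-0.1836  0.638  -0.0176] jt6 0.2679 q6 -1.076 w 0.0221 x [ 0.002 -0.001 -1.   ]
```

It sinks at 2.5 mm/rad, so the screw is turning. Continuing.

step_arm(
  motion="0 0.01 0 0 0.04 0 0;0 0.01 0 0 0.04 0 0;0 0.01 0 0 0.04 0 0;0 0 0 0 0 0 0",
)

```text
time: 13.0
tool_pos: [0.4697, 0.0741, 0.1746]
ee_rot: [-1.43, 1.568, -0.436]
wrist_force: [-3.3, -0.7, 8.8]
width: 0.0221
```

```bash
python3 t.py
```

```text
t 13.0 pos [0.4697 0.0741 0.1746] head 56.93 F [-3.26 -0.75  8.82] T [-0.2401  0.6592  0.0632] jt6 0.2681 q6 -0.956 w 0.0221 x [ 0.002 -0.001 -1.   ]
```

step_arm(
  motion="0 0.01 0 0 0.04 0 0;0 0.01 0 0 0.04 0 0;0 0.01 0 0 0.04 0 0;0 0 0 0 0 0 0",
)

```text
time: 13.33
tool_pos: [0.4696, 0.074, 0.1745]
ee_rot: [-1.411, 1.568, -0.537]
wrist_force: [-3.2, -1.1, 9.2]
width: 0.0219
```

```bash
python3 t.py
```

```text
t 13.33 pos [0.4696 0.074  0.1745] head 50.06 F [-3.22 -1.06  9.19] T [-0.3567  0.7178  0.1063] jt6 0.3205 q6 -0.836 w 0.0219 x [ 0.002 -0.001 -1.   ]
```

Torque rose (Tz 0.106, joint 6 0.268→0.32) and sinking slowed, which may be the stop. I'll use small steps now.

step_arm(
  motion="0 0 0 0 0 0 0",
)

```text
time: 13.42
tool_pos: [0.4696, 0.074, 0.1744]
ee_rot: [-1.396, 1.568, -0.521]
wrist_force: [-2.6, -1.0, 9.6]
width: 0.022
```

```bash
python3 t.py
```

```text
t 13.42 pos [0.4696 0.074  0.1744] head 50.13 F [-2.62 -1.03  9.64] T [-0.2884  0.6775  0.0439] jt6 0.0863 q6 -0.837 w 0.022 x [ 0.002 -0.001 -1.   ]
```

step_arm(
  motion="0 0.003 0 0 0.02 0 0;0 0 0 0 0 0 0",
)

```text
time: 13.58
tool_pos: [0.4696, 0.074, 0.1744]
ee_rot: [-1.409, 1.568, -0.554]
wrist_force: [-3.3, -2.6, 9.5]
width: 0.0218
```

```bash
python3 t.py
```

```text
t 13.58 pos [0.4696 0.074  0.1744] head 48.96 F [-3.3  -2.56  9.47] T [-0.3463  0.6915  0.0636] jt6 0.2091 q6 -0.817 w 0.0218 x [ 0.002 -0.001 -1.   ]
```

step_arm(
  motion="0 0.008 0 0 0.03 0 0;0 0.007 0 0 0.03 0 0;0 0 0 0 0 0 0;0 0 0 0 0 0 0",
)

```text
time: 13.92
tool_pos: [0.4696, 0.0739, 0.1744]
ee_rot: [-1.4, 1.568, -0.605]
wrist_force: [-4.3, -0.7, 10.3]
width: 0.0219
```

```bash
python3 t.py; python3 look.py 10; python3 t.py
python3 - <<'E'
from h import *
im=cv2.imread("pics/w10.png");crop(im,295,215,50,50,14,"pics/wz10.png")
E
```

```text
t 13.92 pos [0.4696 0.0739 0.1744] head 45.56 F [-4.35 -0.66 10.29] T [-0.3285  0.8133  0.1313] jt6 0.1927 q6 -0.757 w 0.0219 x [ 0.002 -0.001 -1.   ]
[-4.35 -0.66 10.29] 0.0219 [ 3.800e-02 -6.600e-02  1.625e+00 -1.000e-03  1.581e+00 -7.570e-01]
pos [0.4696 0.0739 0.1744] t 13.97 shift tool cm [-2.56  0.13  0.03] zhead 45.57 xaxis [ 0.002  -0.0014 -1.    ]
rotvec [-7.755e-01 -5.000e-04  2.500e-03]
rotvec [2.3661e+00 3.1000e-03 7.0000e-04]
tip pred [320.53828485 248.28345255] edge [320.54846412 239.15112364] slot pred [320.88222013 246.01121921]
t 13.97 pos [0.4696 0.0739 0.1744] head 45.57 F [-3.97 -1.7   9.4 ] T [-0.3347  0.8433  0.1417] jt6 0.1788 q6 -0.757 w 0.0219 x [ 0.002 -0.001 -1.   ]
```

View pics/wz10.png

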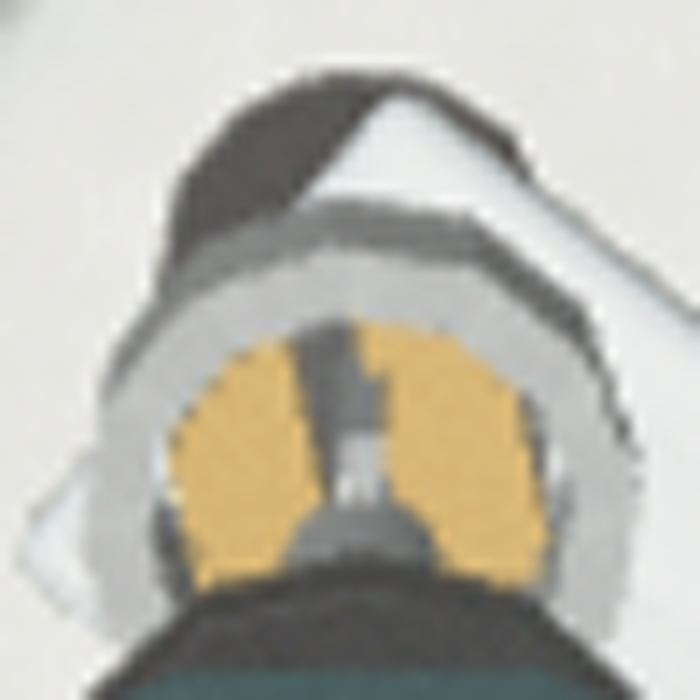

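Run:
```python
from h import *
T=[];F=[];P=[];J=[]
for i in range(8):
    snapshot("wrist");o=robot.get_obs();T.append(o['wrist_torque']);F.append(o['wrist_force']);P.append(o['tool_pos']);J.append(o['joint_torque'][5])
for A in(T,F,P,J):print(np.mean(A,0).round(5),np.std(A,0).round(5))
im=cv2.imread("pics/w10.png")
```

```text
[-0.34622  0.83316  0.1643 ] [0.02296 0.01549 0.02927]
[-3.47952 -1.355    9.69842] [0.45705 0.32653 0.49605]
[0.46956 0.07394 0.17444] [1.e-05 1.e-05 1.e-05]
0.1761 0.00014
```

Joint-6 torque is a clean signal here: it settled at 0.176 N·m, against about 0.035 for plain running. Sinking has stopped after ~0.57 rad. That's the hard stop, and any more would be forcing it. I'll relieve the twist inside the slot's free play, then lift out.

step_arm(
  motion="0 0 0 0 -0.04 0 0;0 0 0 0 -0.04 0 0;0 0 0 0 -0.04 0 0;0 -0.05 0 0 0 0 0;0 0 0 0 0 0 0",
)

```text
time: 14.78
tool_pos: [0.4698, 0.074, 0.1745]
ee_rot: [-1.344, 1.568, -0.429]
wrist_force: [-2.8, -1.2, 8.2]
width: 0.022
```

```bash
python3 t.py; python3 look.py 11
python3 - <<'E'
from h import *
im=cv2.imread("pics/w11.png");crop(im,295,215,50,50,14,"pics/wz11.png")
E
```

```text
t 14.78 pos [0.4698 0.074  0.1745] head 52.42 F [-2.79 -1.17  8.16] T [-0.3219  0.492   0.0376] jt6 -0.0177 q6 -0.877 w 0.022 x [ 0.003 -0.001 -1.   ]
[-2.79 -1.17  8.16] 0.022 [ 3.800e-02 -6.600e-02  1.624e+00 -1.000e-03  1.581e+00 -8.770e-01]
pos [0.4698 0.074  0.1745] t 14.83 shift tool cm [-2.55  0.14  0.03] zhead 52.42 xaxis [ 0.0024 -0.0011 -1.    ]
rotvec [-6.559e-01 -3.000e-04  2.700e-03]
rotvec [2.4857e+00 3.5000e-03 4.0000e-04]
tip pred [320.78491404 248.30088158] edge [320.79633536 239.16770051] slot pred [321.03622054 245.84080187]
```

View pics/wz11.png

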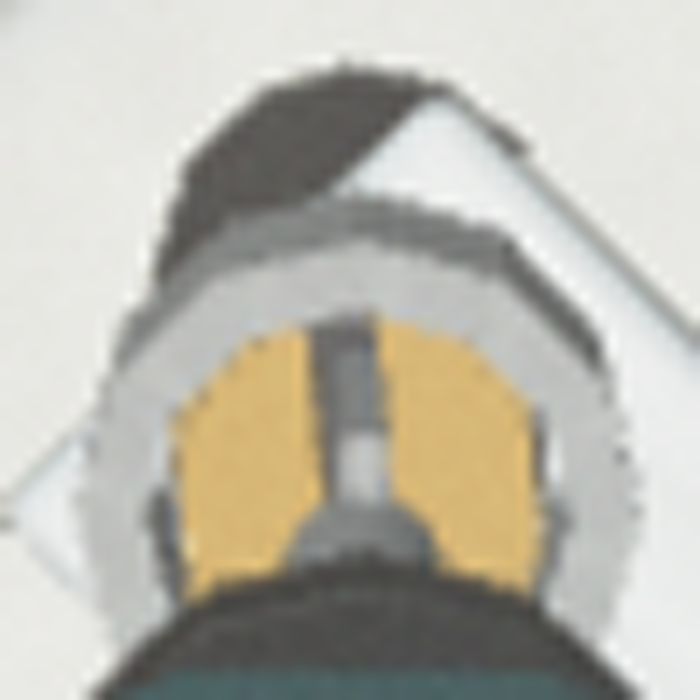

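Torque is back to zero and the slot stayed put while the tool turned back 7°, so the screw wasn't loosened. Lifting out.

step_arm(
  motion="0 -0.3 0 0 0 0 0;0 -0.3 0 0 0 0 0;0 -0.4 0 0 0 0 0;0 -1 0 0 0 0 0;0 -1.5 0 0 0 0 0;0 -1.5 0 0 0 0 0;0 -1 0 0 0 0 0;0 0 0 0 0 0 0;0 0 0 0 0 0 0;0 0 0 0 0 0 0",
)

```text
time: 15.67
tool_pos: [0.4691, 0.0745, 0.2314]
ee_rot: [2.302, 1.57, -3.066]
wrist_force: [-0.3, 0.4, -1.1]
width: 0.0223
```

```bash
python3 t.py; python3 look.py 12
python3 - <<'E'
from h import *
im=cv2.imread("pics/w12.png");crop(im,295,205,50,60,12,"pics/wz12.png")
s=snapshot("scene")[:,:,::-1];cv2.imwrite("pics/scene12.png",s)
crop(s,240,160,160,140,5,"pics/s12.png")
E
```

```text
t 15.67 pos [0.4691 0.0745 0.2314] head 52.43 F [-0.32  0.44 -1.13] T [ 0.0248 -0.1067  0.0092] jt6 0.0006 q6 -0.877 w 0.0223 x [-0.001 -0.    -1.   ]
[-0.32  0.44 -1.13] 0.0223 [ 0.038 -0.081  1.526 -0.     1.698 -0.877]
pos [0.4689 0.0745 0.2311] t 15.72 shift tool cm [3.11 0.04 0.05] zhead 52.43 xaxis [-2.e-03 -1.e-04 -1.e+00]
rotvec [-0.6557 -0.0007 -0.0019]
rotvec [ 2.4859e+00 -2.4000e-03  9.0000e-04]
tip pred [320.73845394 248.31792974] edge [320.74970256 239.18523922] slot pred [321.25857019 230.4406512 ]
```

View pics/wz12.png

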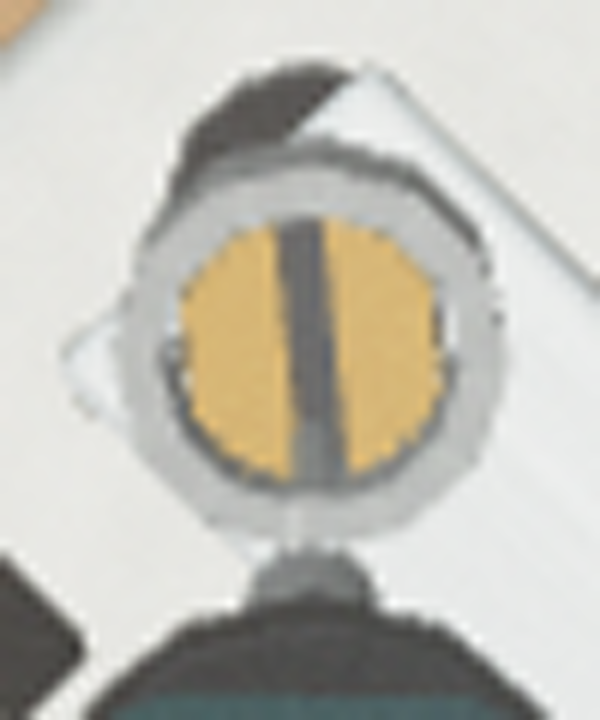

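View pics/s12.png

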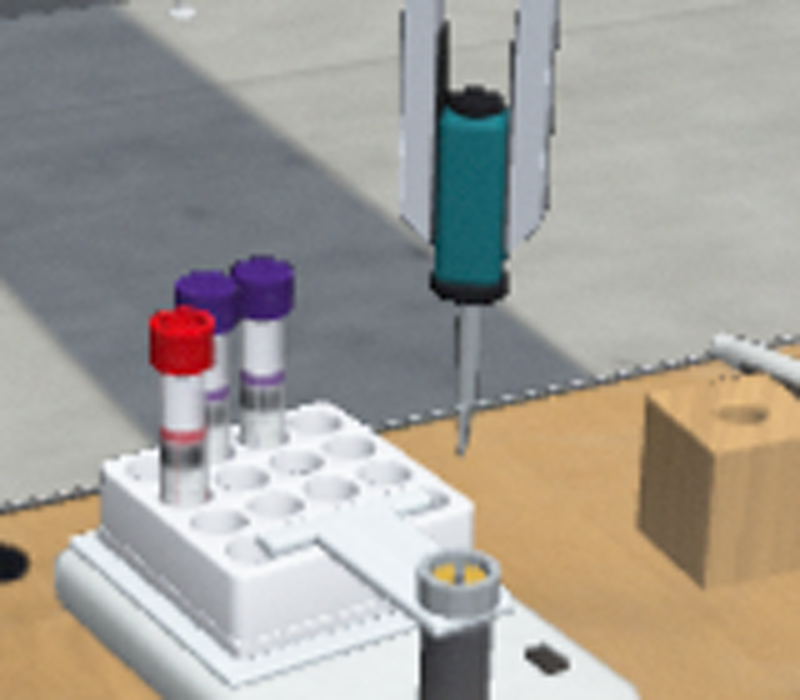

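The screw slot now sits ~30° clockwise of where it started, the clamp foot is on the rack, and the tubes are undisturbed. Heading back to the stand.

step_arm(
  motion="0 0 -1.07 -1.42 0 0 0;0 0 -2.15 -2.84 0 0 0;0 0 -2.15 -2.84 0 0 0;0 0 -2.15 -2.84 0 0 0;0 0 -2.15 -2.84 0 0 0;0 0 -2.15 -2.84 0 0 0;0 0 -2.15 -2.84 0 0 0;0 0 -2.15 -2.84 0 0 0;0 0 -1.07 -1.42 0 0 0;0 0 0 0 0.1 0 0;0 0 0 0 0.12 0 0;0 0 0 0 0.12 0 0;0 0 0 0 0.12 0 0;0 0 0 0 0.12 0 0;0 0 0 0 0.12 0 0;0 0 0 0 0 0 0;0 0 0 0 0 0 0;0 0 0 0 0 0 0",
)

```text
time: 17.27
tool_pos: [0.4669, -0.2103, 0.2316]
ee_rot: [2.441, 1.57, 2.659]
wrist_force: [-0.5, -0.5, -1.4]
width: 0.0215
```

```bash
python3 t.py; python3 look.py 13
python3 - <<'E'
from h import *
im=cv2.imread("pics/w13.png");crop(im,280,175,85,100,7,"pics/wz13.png")
E
```

```text
t 17.27 pos [ 0.4669 -0.2103  0.2316] head 12.47 F [-0.54 -0.49 -1.38] T [-0.0197 -0.1098  0.0662] jt6 -0.0057 q6 -0.752 w 0.0215 x [-0.001  0.    -1.   ]
[-0.54 -0.49 -1.38] 0.0215 [-0.534  0.002  1.445 -0.     1.695 -0.752]
pos [ 0.4669 -0.2103  0.2318] t 17.32 shift tool cm [ 3.19 27.83  6.33] zhead 12.43 xaxis [-7.e-04  3.e-04 -1.e+00]
rotvec [-1.3538e+00 -2.0000e-04 -8.0000e-04]
rotvec [ 1.7878e+00 -8.0000e-04  2.0000e-04]
tip pred [319.60120559 248.47990305] edge [319.60431236 239.35165042] slot pred [ 404.81160435 -130.01983226]
```

View pics/wz13.png

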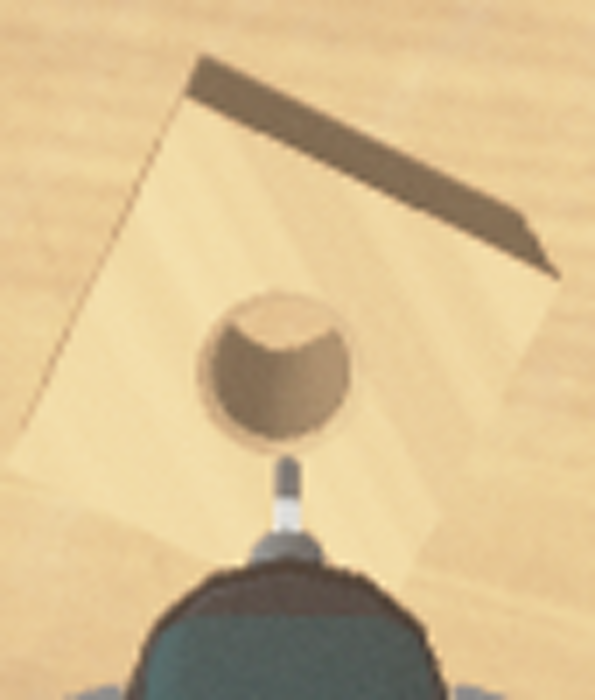

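View pics/w13.png

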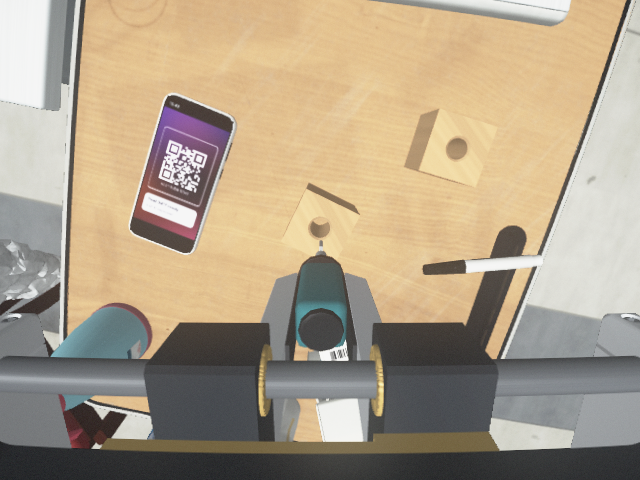

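Run:
```python
from h import *
w=np.load("w13.npy",allow_pickle=True).item();o=robot.get_obs();R=Rt(o)
H=plane(w,(319.1,227.7),.062);tz=o['tool_pos'][2]-.0955
B=plane(w,(320.7,239.6),tz)-R[:,1]*.007
print(H,B,"tip z",tz,"shift tool",R.T@(H-B)*100)
# rim size check
f=lambda x,y:(280+x/7-.43,175+y/7-.43)
print(plane(w,f(197,372),.062)-plane(w,f(355,372),.062),plane(w,f(277,290),.062)-plane(w,f(277,455),.062))
```

```text
[ 0.4662155  -0.21091954  0.062     ] [ 0.46764636 -0.2102261   0.13628945] tip z 0.1362924970862111 shift tool [ 7.42901656 -0.04014585 -0.15033392]
[-0.02080061 -0.00462544  0.        ] [-0.00491711  0.02223832  0.        ]
```

step_arm(
  motion="0 0.5 -0.04 -0.15 0 0 0;0 1 0 0 0 0 0;0 1.5 0 0 0 0 0;0 1.5 0 0 0 0 0;0 1.5 0 0 0 0 0;0 0.8 0 0 0 0 0;0 0 0 0 0 0 0;0 0 0 0 0 0 0;0 0 0 0 0 0 0",
)

```text
time: 18.07
tool_pos: [0.4661, -0.2114, 0.165]
ee_rot: [-0.781, 1.569, -0.565]
wrist_force: [0.7, -0.3, -0.4]
width: 0.0218
```

```bash
python3 t.py; python3 look.py 14
python3 - <<'E'
from h import *
im=cv2.imread("pics/w14.png");crop(im,270,185,100,90,7,"pics/wz14.png")
E
```

```text
t 18.07 pos [ 0.4661 -0.2114  0.165 ] head 12.33 F [ 0.73 -0.33 -0.44] T [ 0.0106 -0.1346 -0.0315] jt6 -0.0013 q6 -0.752 w 0.0218 x [ 0.001 -0.001 -1.   ]
[ 0.73 -0.33 -0.44] 0.0218 [-0.537  0.021  1.559 -0.     1.561 -0.752]
pos [ 0.4663 -0.2115  0.1653] t 18.12 shift tool cm [-3.5  27.94  6.37] zhead 12.33 xaxis [ 0.0019 -0.0012 -1.    ]
rotvec [-1.3556e+00  3.0000e-04  2.4000e-03]
rotvec [ 1.786e+00  2.500e-03 -3.000e-04]
tip pred [319.59065509 248.51981044] edge [319.59429687 239.39128877] slot pred [ 429.70298616 -211.56072226]
```

View pics/wz14.png

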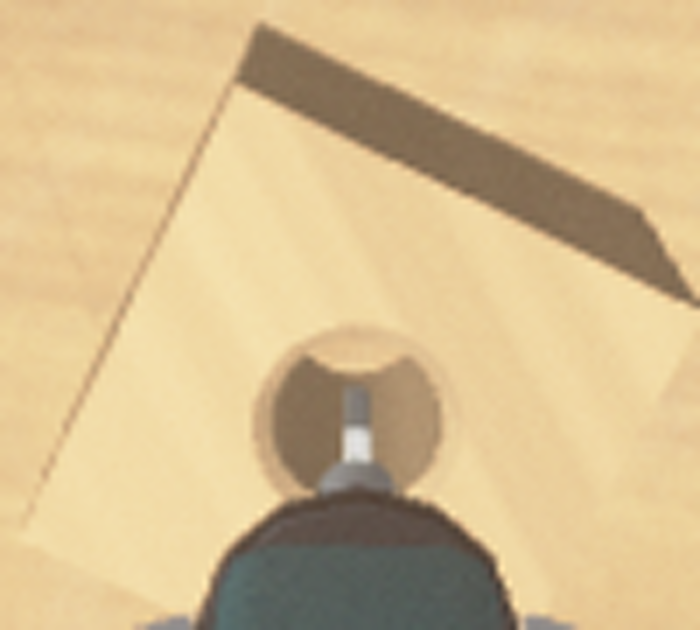

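The blade tip is centred over the hole, matching the expected position after descent. Inserting.

step_arm(
  motion="0 0.5 0 0 0 0 0;0 1 0 0 0 0 0;0 1 0 0 0 0 0;0 1 0 0 0 0 0;0 1 0 0 0 0 0;0 1 0 0 0 0 0;0 0.6 0 0 0 0 0;0 0 0 0 0 0 0;0 0 0 0 0 0 0;0 0 0 0 0 0 0",
)

```text
time: 18.95
tool_pos: [0.4661, -0.2114, 0.1037]
ee_rot: [-0.795, 1.57, -0.58]
wrist_force: [0.0, 0.4, -0.4]
width: 0.0217
```

step_arm(
  motion="0 0.1 0 0 0 0 0;0 0.1 0 0 0 0 0;0 0 0 0 0 0 0",
)

```text
time: 19.2
tool_pos: [0.4659, -0.2113, 0.1015]
ee_rot: [-0.848, 1.57, -0.633]
wrist_force: [0.6, 0.4, -0.4]
width: 0.0223
```

step_arm(
  motion="0 0.1 0 0 0 0 0;0 0.1 0 0 0 0 0;0 0 0 0 0 0 0;0 0 0 0 0 0 0",
)

```text
time: 19.53
tool_pos: [0.4659, -0.2113, 0.0994]
ee_rot: [-0.863, 1.57, -0.648]
wrist_force: [-0.4, 0.5, 0.5]
width: 0.0216
```

step_arm(
  motion="0 0.05 0 0 0 0 0;0 0 0 0 0 0 0",
)

```text
time: 19.7
tool_pos: [0.4659, -0.2112, 0.0994]
ee_rot: [-0.902, 1.57, -0.687]
wrist_force: [-1.9, 0.7, 3.9]
width: 0.022
```

Seated at z = 0.0994, the same height as at pickup, with light contact. Releasing and retreating straight up.

step_arm(
  motion="100 0 0 0 0 0 0;100 0 0 0 0 0 0;100 0 0 0 0 0 0;100 0 0 0 0 0 0;100 0 0 0 0 0 0;100 0 0 0 0 0 0;100 0 0 0 0 0 0;100 0 0 0 0 0 0;100 0 0 0 0 0 0;100 0 0 0 0 0 0;100 -0.5 0 0 0 0 0;100 -1 0 0 0 0 0;100 -1.5 0 0 0 0 0;100 -2 0 0 0 0 0;100 -2 0 0 0 0 0;100 -2 0 0 0 0 0;100 -2 0 0 0 0 0;100 -2 0 0 0 0 0;100 0 0 0 0 0 0;100 0 0 0 0 0 0",
)

```text
time: 21.37
tool_pos: [0.4664, -0.2115, 0.2306]
ee_rot: [-0.762, 1.567, -0.547]
wrist_force: [0.9, -0.6, -0.0]
width: 0.0941
```

```bash
python3 t.py; python3 look.py 15
python3 - <<'E'
from h import *
im=cv2.imread("pics/w15.png");crop(im,270,170,110,110,6,"pics/wz15.png")
s=snapshot("scene")[:,:,::-1];cv2.imwrite("pics/scene15.png",s)
E
```

```text
t 21.37 pos [ 0.4664 -0.2115  0.2306] head 12.32 F [ 0.86 -0.62 -0.04] T [-0.0054 -0.1166 -0.0025] jt6 0.0006 q6 -0.752 w 0.0941 x [ 0.004 -0.002 -1.   ]
[ 0.86 -0.62 -0.04] 0.0941 [-0.537 -0.002  1.451 -0.     1.688 -0.752]
pos [ 0.4657 -0.2111  0.2288] t 21.42 shift tool cm [ 2.87 27.9   6.41] zhead 12.32 xaxis [ 6.e-04 -4.e-04 -1.e+00]
rotvec [-1.3558e+00  0.0000e+00  8.0000e-04]
rotvec [ 1.7858e+00  8.0000e-04 -0.0000e+00]
tip pred [319.57191021 248.51283915] edge [319.57547814 239.3843092 ] slot pred [ 404.7124854  -134.34197767]
```

View pics/wz15.png

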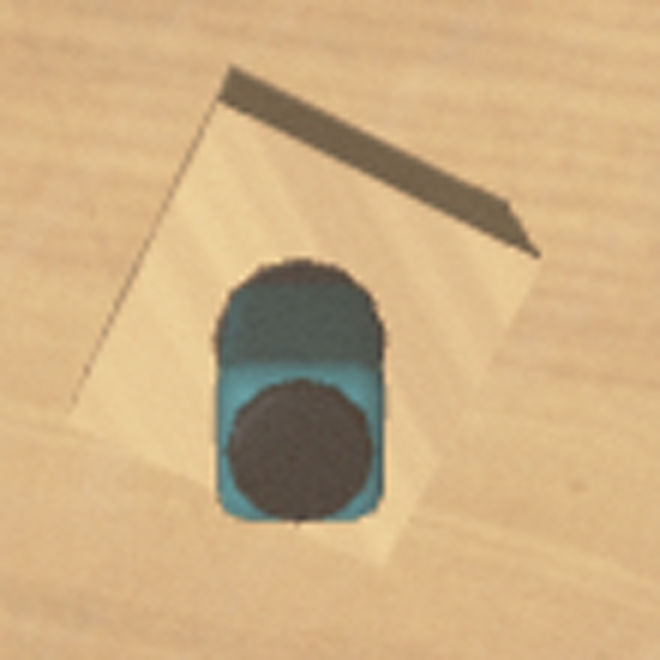

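View pics/scene15.png

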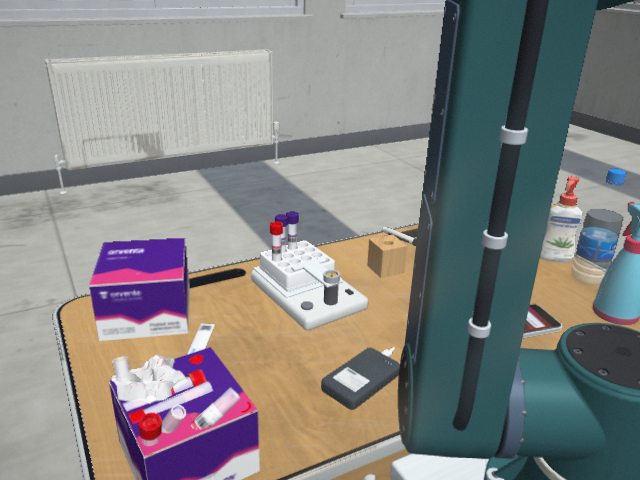

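Run:
```python
from h import *
a=cv2.cvtColor(cv2.imread("pics/scene0.png"),cv2.COLOR_BGR2GRAY).astype(np.float32);b=cv2.cvtColor(cv2.imread("pics/scene15.png"),cv2.COLOR_BGR2GRAY).astype(np.float32)
# collar side band
t=a[277:283,321:343];best=[]
for n,(y0,y1,x0,x1) in {"ring":(266,284,318,346),"caps":(208,236,262,304),"rack":(236,262,262,300)}.items():
    print(n,cv2.phaseCorrelate(a[y0:y1,x0:x1],b[y0:y1,x0:x1],cv2.createHanningWindow((x1-x0,y1-y0),cv2.CV_32F)))
p=camera_params("scene");print("px per mm sink",proj(p,(.4695,.074,.086))-proj(p,(.4695,.074,.087)))
crop(cv2.imread("pics/scene15.png"),240,200,200,130,4,"pics/c15.png")
o=robot.get_obs();print(o['wrist_force'])
print(robot.close_job())
```

```text
ring ((0.08663901315054012, -0.07905105420331893), 1.0367384433746338)
caps ((0.6046658619105187, 0.04654397754138451), 0.9963788504953738)
rack ((-0.005354881641569165, 0.47720152596050447), 1.000587232907613)
px per mm sink [-0.0202362   0.50558919]
[-0.00915653 -0.11662037  0.46531416]
the job is handed in; nothing more can be done
None
```

View pics/c15.png

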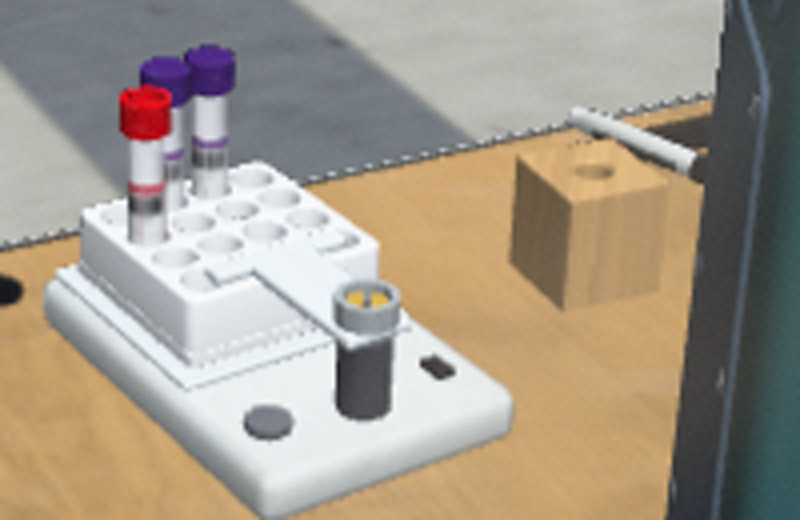

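I tightened the clamp screw to its stop, stood the screwdriver back in the stand it came from, and handed the job in at about 21.5 s of the 69 s. The handing-in gave no verdict.

**What I did:** I took the driver from the stand nearest the base and lined the blade up with the slot using the wrist camera. I seated it with about 8–10 N of push and turned the screw clockwise about 0.52–0.57 rad, lowering the tool as the screw sank.

**Checks that agreed:**
- **Stop:** while turning, the tool sank at the expected 2.5 mm/rad. Then the sinking ceased and the settled joint torque rose to 0.176 N·m, about five times the 0.035 N·m running torque, so I stopped there.
- **Not loosened:** I eased off the twist within the slot's free play. The slot stayed put and ended about 30° clockwise of where it started.
- **Driver back:** it went into the stand at the same height as at pickup (0.0994 m) and is upright in the last wrist picture.
- **Tubes:** they look unchanged in the last scene picture.

**Checks that were weak or disagreed:**
- **Force margin:** at the stop, push plus twist come to about 39 N if simply added (about 31 N combined at right angles). That is close to the 40 N limit.
- **Sinking in the pictures:** comparing the scene pictures before and after gave no usable reading. The collar showed no clear shift where about 0.7 pixel was expected, and the tube caps and rack showed shifts of 0.5–0.6 pixel. The sinking therefore rests on the arm's measured height alone.
- **Swab pack, pen and phone:** I did not compare their positions afterwards; I only know that nothing the arm did came near them.

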